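Load the going-out tray on the sideboard

TASK

Get my going-out tray ready: lay the case that has the sunglasses in it lengthwise in the middle of the cork pad, with the yellow mint tin lying flat on the middle of its lid, lay the red key flat in the middle of the black dish, and stand the orange-capped lens spray upright in the middle of the small terracotta pot. Leave the empty case, the blue key and the green-capped bottle where they are.

Things in the scene. Friction and masses are not known exactly. Their poses are not given: they have to be found in the camera images.
- case: WANTED. Closed clear acrylic sunglasses case, a box 150 (x) by 50 (y) by 40 (z) mm with a flat top, thin grey seam and folded dark sunglasses visible inside. The flip lid is snapped shut and does not open. Lies flat, upright. Origin: centre of the underside; z up. About 0.11 kg.
- mint_tin: WANTED. Flat yellow mint tin with a silver panel on top, 62 (x) by 40 (y) by 18 (z) mm, lying flat. Origin: centre of the underside; z up. About 50 g.
- red_key: WANTED. Short steel key moulded onto a chunky RED fob, lying flat, 72 mm long along x in all. Fob 40 by 22 by 16 mm high, its middle at x = -16 mm; the 4 mm thick blade reaches from the fob to x = +36 mm, 6.5 mm above the underside. Origin: middle of the whole length, at the level of the fob's underside; z up. About 35 g.
- lens_spray: WANTED. Small white upright lens-cleaner bottle with an ORANGE cap and band: body 30 mm across and straight up to 64 mm, cap 23 mm across, 96 mm high in all. Origin: centre of the underside; z up. About 60 g.
- empty_case: LEAVE. Same clear acrylic case (150 by 50 by 40 mm) but EMPTY, no sunglasses inside. Origin: centre of the underside; z up. 
- blue_key: LEAVE. Same key with a BLUE fob, same sizes and origin as the red one.
- leaf_spray: LEAVE. Same bottle with a GREEN cap and band (leaf spray for the plants), same sizes and origin as the orange one.
- pad: Place for the sunglasses case: flat cork pad 70 (x) by 166 (y) mm, 4 mm thick, so its long side runs along its y. Fixed in the dark wooden tray. Origin: centre of the underside; z up. The tray (360 by 200 mm, rim 12 mm high, floor 6 mm above the worktop) holds pad, dish and pot in one row at 110 mm centres, in any order, all turned with the tray.
- dish: Place for the red key: shallow round matte black dish, 100 mm across the rim, 80 mm across the foot, 10 mm high, inner floor 4 mm above its underside. Fixed in the tray. Origin: centre of the underside; z up. 
- pot: Place for the lens spray: small rounded terracotta pot in the tray, empty, 76 mm across, 42 mm high; opening 66 mm across, inner floor 6 mm above its underside and about 54 mm across. Fixed in the tray. (A larger terracotta pot with a plant stands elsewhere and is not meant.) Origin: centre of the underside; z up. 

How it is judged:
By the outcome, as a careful person would: the job done as asked, in the order asked, and still so for the second after the job is handed in, with the robot touching nothing.
It also fails if it takes over 120 s, if anything falls off the work surface, if the arm or the gripper's body presses on something with over 40 N, if the wrist force passes 120 N, or if a joint passes its speed limit or range.

ROBOT

A 7-joint arm with a two-finger parallel gripper is mounted at the origin on the work surface. World frame = base frame: x ahead of the robot, y to its left, z up, the work surface at z = 0. Lengths are in m, angles in rad, forces in N, time in s.
With the tool pointing down it reaches from about 0.4 to 0.85 m from the base axis. Payload 10.4 kg.
Tool frame: the origin (TCP) lies between the finger pads; the fingertips stand 17 mm ahead of it and the grasp point (between the pads) lies 2 mm behind it; x points along the fingers, y is the direction in which the jaws open and shut, and the axes are right-handed (so a half turn about x gives the same grasp; the last joint's range is limited). The gripper opens to 85 mm and grips with 20 to 120 N. Pads are 22 mm wide; open, the fingers measure 114 mm over their backs; the gripper's body (76 mm by 85 mm) begins 54 mm behind the grasp point. The pads swing forward as they close: fully open they stand 13 mm farther back than shut.
Start: joints at [1.104, 0.332, -0.065, 1.46, 0.022, 1.35, -0.088], TCP at [0.268, -0.564, 0.248] pointing down, gripper open.
Joint ranges: [-2.6, 2.6], [-0.5, 2.12], [-1.47, 1.34], [0.16, 2.42], [-1.27, 4.41], [0.06, 2.06], [-2.6, 2.6]. Speed limits (rad/s): [2.22, 2.22, 2.79, 2.79, 3.14, 3.14, 3.14].

INTERFACE

Orientations are given as a unit quaternion [x, y, z, w].
In Python, from cell import state, get_image, get_calibration, finish_job gives the robot as it stands. The module is installed in compiled form; this text tells all that it offers.
- The arm moves only by the shell command python3 -m handwheel 'ROWS' [OPENING] [FORCE]. ROWS is JSON, a list that holds one entry, the list of rows, each a list of 6 numbers: the shift along the tool's x, y, z in m, then the turn, a rotation vector about the tool's x, y, z in rad. In form: [[[x, y, z, rx, ry, rz], ...]]. A call has 1 to 10 rows; each row is the pose to reach, as a shift and turn from the pose measured when the call began, along the tool's axes at that moment; what a row does not reach only later rows make up. A row lasts 1/10 s, in which the tool goes at most 50 mm and 8.59 degrees, less where a joint would pass 70% of its speed; a pose out of reach is approached as far as the arm can. A call with a gripper value outside its range is refused whole. OPENING is the gripper command: -1 is fully open, 1 is shut, values between are in proportion, set as the call begins (- or left out, the last holds). The fingers move at their own pace and stop on an object; FORCE is the grip in N (left out, the last holds). Time passes only in rows, so rows that repeat a pose let the fingers close. It gives the time, the measured TCP pose, the force and the opening at its end, in the units of the state.
- state(): the state, without advancing time (a new reading comes with each control period).
- get_image(name): name is "side" or "top" or "wrist"; returns (picture, depth): 384x512x3 uint8, red, green, blue; 384x512 float32, m along the optical axis (not along the pixel's ray), 0 where there is no reading.
- get_calibration(name): a dict with "intrinsics" (3x3 intrinsics, pixels), "k1" (the pictures are not rectified: a ray, as slopes to the right and down, at radius r is drawn at 1 + k1 r^2 times it, then the intrinsics apply), "rvec" (rotation vector, rad) and "tvec" (3), from world to camera coordinates, as OpenCV has them; the wrist camera has in their place "mount" (4x4, takes a point from camera to tool coordinates, whose origin is the TCP and whose axes are the tool frame's). Camera axes: x right, y down, z forward; pixel columns grow to the right and rows downward; lengths in m; the calibration is good to about 2 mm. A picture is of the moment at which its call begins: read the wrist's pose just before it. get_calibration takes no time and is no camera call.
- finish_job(): hands the job in, once; it reports no verdict.
The state is a dict: "clock": time; "joints": joint angles; "joint_velocities": joint speeds; "tau": joint torques, N m; "tcp_pos": TCP position; "tool_rot": TCP orientation; "force": force on the tool from outside, world axes, zero at the start; "moment": the same for the moment, N m; "grip_width": opening from 0.0 (shut) to 1.0 (fully open).
Only numpy, scipy, OpenCV 4.12 (cv2) and the standard library are available. Lean on these libraries where they do the work, as an engineer would, in place of code of your own. Each camera call takes 0.05 s, during which the arm holds its last target.

## Working session

There is one attempt and no reset: what is moved stays moved. The work goes in short steps, Python scripts to look and compute and a shell command to move; the robot and the scene stay as the last step left them, time stands still between calls to the robot, and variables do not carry over. Pictures are saved under pics/ and viewed, and the job is handed in when it is done.

```bash
mkdir -p pics; ls; cat > h.py <<'E'
import numpy as np,cv2
from cell import state,get_image,get_calibration
from scipy.spatial.transform import Rotation as R
def save(n,im,crop=None,s=1):
    if crop: x0,y0,x1,y1=crop; im=im[y0:y1,x0:x1]
    im=cv2.resize(im,None,fx=s,fy=s,interpolation=cv2.INTER_CUBIC) if s!=1 else im
    cv2.imwrite('pics/'+n+'.png',im[:,:,::-1])
E
python3 - <<'E'
from h import *
print(state())
for n in ['top','side','wrist']:
    im,d=get_image(n); save(n+'0',im,s=1.5); np.savez('pics/'+n+'0.npz',im=im,d=d,p=state()['tcp_pos'],q=state()['tool_rot'])
    print(n,get_calibration(n))
E
```

```text
pics
{'clock': 0.0, 'joints': array([ 1.10443403,  0.33289657, -0.06469796,  1.46095231,  0.02160919,
        1.3499031 , -0.08849409]), 'joint_velocities': array([-0.00107003, -0.00099368, -0.00129936,  0.00101727,  0.00152781,
        0.00101087,  0.00089866]), 'tau': array([ 6.45442396e-04, -6.25452590e+01,  4.96397016e-02, -3.91600871e+01,
        1.62680517e-02,  9.97643539e-03,  7.80812343e-06]), 'tcp_pos': array([ 0.26817623, -0.56414514,  0.24749524]), 'tool_rot': array([-0.68962942, -0.15611681,  0.68991038, -0.15512085]), 'force': array([-0.59419724, -0.94791428,  0.01287555]), 'moment': array([ 0.00611861, -0.0754316 ,  0.03871002]), 'grip_width': 1.002333267124318}
top {'intrinsics': array([[381.8675918 ,   0.        , 258.42318337],
       [  0.        , 381.8675918 , 194.56346477],
       [  0.        ,   0.        ,   1.        ]]), 'k1': -0.08960664248706704, 'rvec': array([ 2.1625081 , -2.15832168,  0.07662178]), 'tvec': array([-0.05153211,  0.53501642,  0.95340345])}
side {'intrinsics': array([[377.44481343,   0.        , 257.28107332],
       [  0.        , 377.44481343, 185.48452908],
       [  0.        ,   0.        ,   1.        ]]), 'k1': -0.11199614739870323, 'rvec': array([ 0.47073474, -2.76924713,  1.06115273]), 'tvec': array([0.47390587, 0.21728628, 0.66570391])}
wrist {'intrinsics': array([[289.58866375,   0.        , 259.90734807],
       [  0.        , 289.58866375, 193.06956546],
       [  0.        ,   0.        ,   1.        ]]), 'k1': -0.04819805198100351, 'mount': array([[-4.55558135e-04, -2.96861426e-01,  9.54920461e-01,
        -1.25116323e-01],
       [ 9.99999820e-01, -5.07078352e-04,  3.19425610e-04,
         7.42353045e-04],
       [ 3.89394351e-04,  9.54920435e-01,  2.96861604e-01,
        -7.60590331e-02],
       [ 0.00000000e+00,  0.00000000e+00,  0.00000000e+00,
         1.00000000e+00]])}
```

View pics/top0.png

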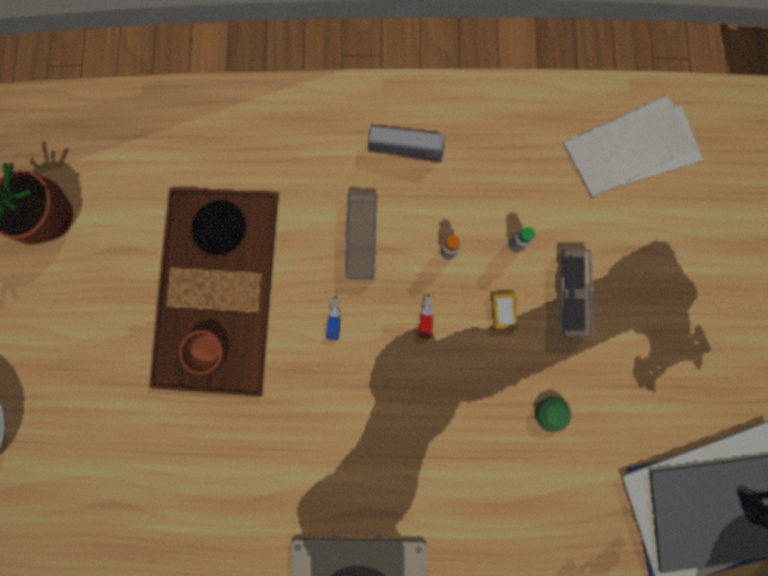

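View pics/side0.png

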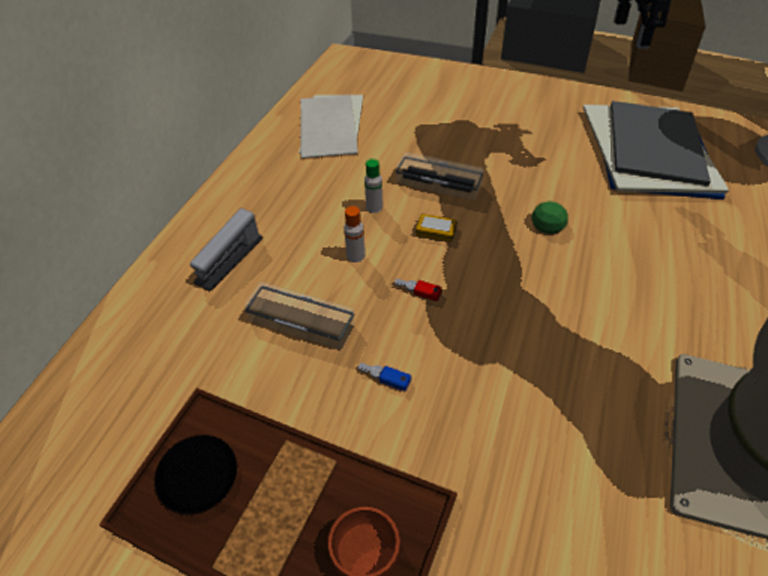

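View pics/wrist0.png

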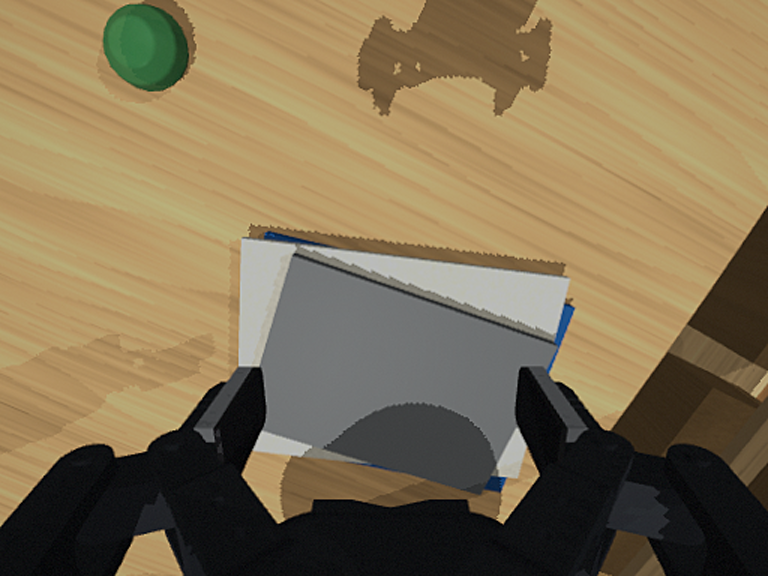

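```bash
cat >> h.py <<'E'
def cam(n,p=None,q=None):
    c=get_calibration(n); K=c['intrinsics']
    if n=='wrist':
        T=np.eye(4);T[:3,:3]=R.from_quat(q).as_matrix();T[:3,3]=p; T=T@np.array(c['mount'])
        return K,c['k1'],T[:3,:3],T[:3,3]
    Rm=cv2.Rodrigues(np.array(c['rvec']))[0]
    return K,c['k1'],Rm.T,-Rm.T@np.array(c['tvec'])
def und(K,k1,uv):
    return cv2.undistortPoints(np.array([[uv]],float),K,np.array([k1,0,0,0.]))[0,0]
def ray(C,uv):
    K,k1,Rm,o=C; s=und(K,k1,uv); return o,Rm@np.array([s[0],s[1],1])
def onz(C,uv,z):
    o,d=ray(C,uv); return o+d*(z-o[2])/d[2]
def bydepth(C,uv,D):
    o,d=ray(C,uv); return o+d*D[int(round(uv[1])),int(round(uv[0]))]
def tri(C1,u1,C2,u2):
    o1,d1=ray(C1,u1);o2,d2=ray(C2,u2)
    A=np.array([d1,-d2]).T; t=np.linalg.lstsq(A,o2-o1,rcond=None)[0]
    a=o1+d1*t[0];b=o2+d2*t[1]; return (a+b)/2,np.linalg.norm(a-b)
E
python3 - <<'E'
from h import *
z=np.load('pics/top0.npz');C=cam('top');print(C[3])
for n,u in dict(case=(576,292),empty=(361,234),mint=(504,310),red=(427,320),blue=(334,325),orange=(453,242),green=(527,234),dish=(219,228),pad=(213,290),pot=(203,352),table=(400,420),tray=(265,310)).items():
    u=np.array(u)/1.5; print(n,np.round(bydepth(C,u,z['d']),4))
save('topA',z['im'],(215,120,405,240),4)
save('topB',z['im'],(95,115,195,275),3.7)
z=np.load('pics/side0.npz');save('sideA',z['im'],(230,90,330,210),4.9)
save('sideB',z['im'],(60,250,315,384),3)
E
```

```text
[ 0.44156956 -0.0749237   0.99863859]
case [ 0.5337 -0.3686  0.0391]
empty [ 0.632  -0.0054  0.0428]
mint [ 0.5046 -0.2497  0.0188]
red [ 0.4874 -0.1178  0.0185]
blue [0.4786 0.0417 0.0169]
orange [ 0.608  -0.1562  0.0973]
green [ 0.6211 -0.2746  0.0977]
dish [0.6501 0.2501 0.0125]
pad [0.5396 0.2578 0.0103]
pot [0.4306 0.2722 0.0112]
table [ 0.3156 -0.0719 -0.0017]
tray [0.5043 0.163  0.0139]
```

View pics/topA.png

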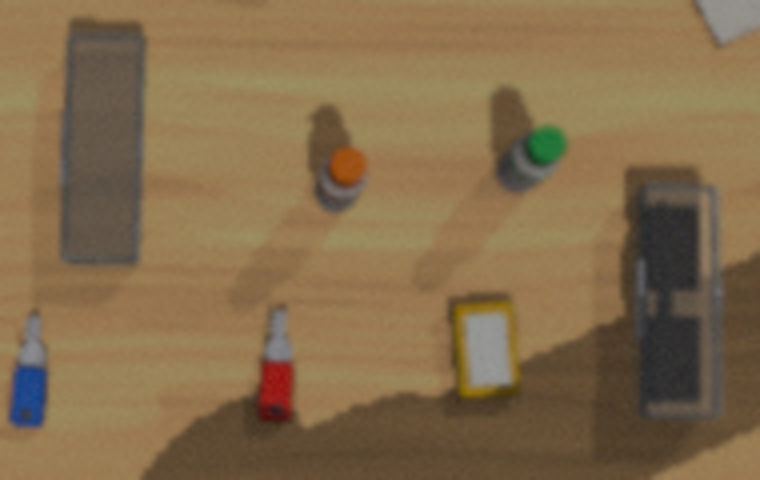

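View pics/topB.png

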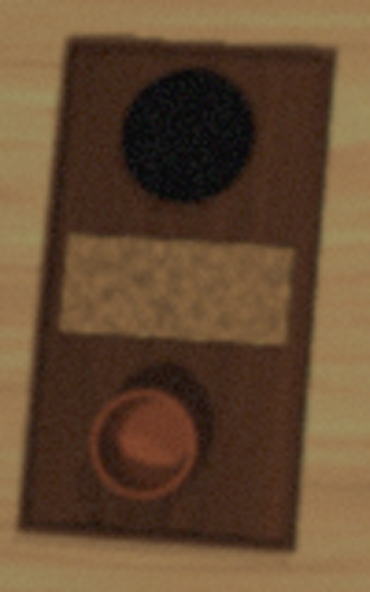

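View pics/sideA.png

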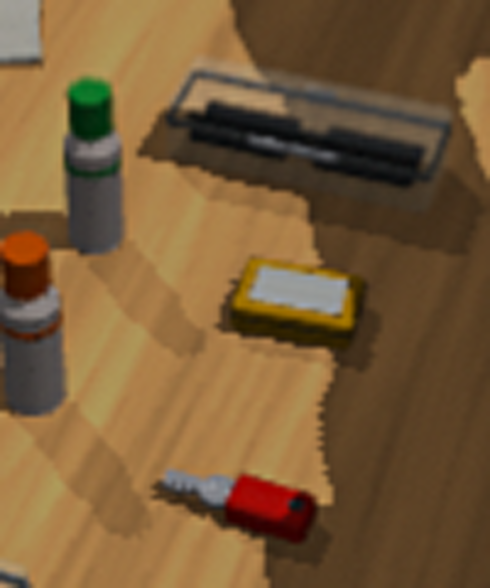

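View pics/sideB.png

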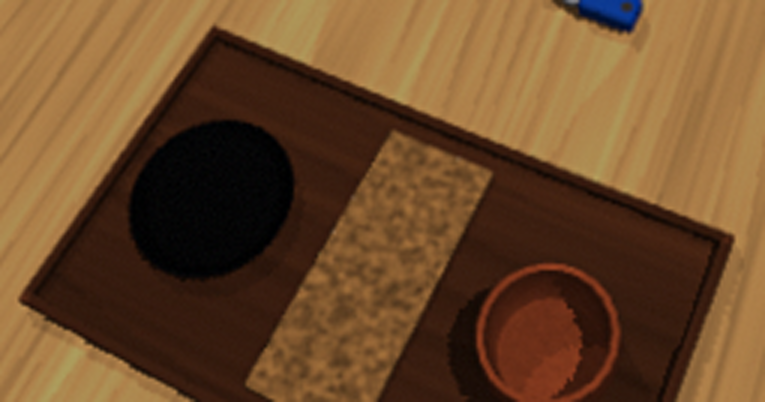

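```bash
python3 - <<'E'
from h import *
C=cam('top');S=cam('side')
A=lambda u:(215+(u[0]+.5)/4-.5,120+(u[1]+.5)/4-.5)
B=lambda u:(95+(u[0]+.5)/3.7-.5,115+(u[1]+.5)/3.7-.5)
SA=lambda u:(230+(u[0]+.5)/4.9-.5,90+(u[1]+.5)/4.9-.5)
SB=lambda u:(60+(u[0]+.5)/3-.5,250+(u[1]+.5)/3-.5)
def rect(n,f,pts,z):
    P=np.array([onz(C,f(u),z) for u in pts]);e=[np.linalg.norm(P[i]-P[(i+1)%4]) for i in range(4)]
    d=(P[1]+P[2]-P[0]-P[3]); print(n,P.mean(0).round(4),np.round(e,4),'dir01',np.degrees(np.arctan2(d[1],d[0])).round(2))
rect('case',A,[(640,183),(642,415),(720,415),(718,187)],.035)
rect('mint',A,[(452,305),(460,397),(520,388),(510,298)],.018)
rect('pad',B,[(68,234),(293,247),(288,345),(58,332)],.010)
rect('tray',B,[(68,38),(335,47),(294,549),(20,530)],.012)
print('dish',onz(C,B((189,135)),.016),'pot',onz(C,B((145,443)),.048),'or',onz(C,A((348,165)),.096))
print('keytip',onz(C,A((280,306)),.008),'end',onz(C,A((276,418)),.008))
print('tri or',tri(C,A((348,166)),S,SA((25,240))))
print('tri pot',tri(C,B((145,443)),S,SB((548,332))),'dish',tri(C,B((189,135)),S,SB((211,199))))
print('tri pad corner',tri(C,B((293,247)),S,SB((394,131))),tri(C,B((288,345)),S,SB((493,177))))
print('tri case far corners',tri(C,A((640,183)),S,SA((195,73))))
print('tri mint ', [tri(C,A(a),S,SA(b)) for a,b in (((452,305),(248,260)),((460,397),(366,276)))])
E
```

```text
case [ 0.5348 -0.3717  0.035 ] [0.148  0.0498 0.1457 0.0505] dir01 178.87
mint [ 0.5055 -0.2499  0.018 ] [0.0593 0.0391 0.0582 0.0378] dir01 -175.21
pad [0.541  0.2577 0.01  ] [0.1662 0.07   0.1688 0.0711] dir01 -93.18
tray [0.5425 0.2562 0.012 ] [0.1994 0.3588 0.199  0.3579] dir01 -92.84
dish [0.65179301 0.24985146 0.016     ] pot [0.43175014 0.2632006  0.048     ] or [ 0.60937152 -0.15545254  0.096     ]
keytip [ 0.53271778 -0.11829479  0.008     ] end [ 0.46000421 -0.11549714  0.008     ]
tri or (array([ 0.60901339, -0.1548579 ,  0.09957854]), np.float64(0.0018803176488077693))
tri pot (array([0.43205537, 0.26492433, 0.04344543]), np.float64(0.0007318114955876767)) dish (array([0.654176  , 0.25296888, 0.00749606]), np.float64(0.0012151709726638577))
tri pad corner (array([0.57148248, 0.17406314, 0.00576492]), np.float64(0.0007542364734308899)) (array([ 0.502827  ,  0.17813456, -0.00124852]), np.float64(0.0016751573561458474))
tri case far corners (array([ 0.59717198, -0.339728  ,  0.06865014]), np.float64(0.012945685336229598))
tri mint  [(array([ 0.52704692, -0.22354661,  0.05358068]), np.float64(0.004462937984727269)), (array([ 0.46969631, -0.22723392,  0.05663028]), np.float64(0.004895486486698305))]
```

```bash
cat >> h.py <<'E'
def go(xyz,yaw_deg):
    """delta from current pose to TCP xyz with tool x down and tool y at world yaw (deg)"""
    s=state();R0=R.from_quat(s['tool_rot']);p=s['tcp_pos']
    print('t %.2f'%s['clock'],'tcp',p.round(4),'tooly yaw',np.degrees(np.arctan2(*R0.as_matrix()[[1,0],1])).round(1),'tilt',R0.as_matrix()[:,0].round(3),'q',s['joints'].round(2),'g',round(s['grip_width'],3),'F',s['force'].round(1))
    for w in (yaw_deg,yaw_deg+180):
        a=np.radians(w);y=np.array([np.cos(a),np.sin(a),0]);x=np.array([0,0,-1.]);T=np.array([x,y,np.cross(x,y)]).T
        rv=(R0.inv()*R.from_matrix(T)).as_rotvec()
        print(w,'shift',(R0.inv().apply(np.array(xyz)-p)).round(4),'rot',rv.round(4))
def snap(n,s=1.5,crop=None):
    st=state();im,d=get_image('wrist');save(n,im,crop,s);np.savez('pics/'+n+'.npz',im=im,d=d,p=st['tcp_pos'],q=st['tool_rot'])
E
python3 - <<'E'
from h import *
go([.535,-.372,.25],89)
E
```

```text
t 0.15 tcp [ 0.2682 -0.5642  0.2477] tooly yaw -64.6 tilt [-0.001  0.001 -1.   ] q [ 1.1   0.33 -0.06  1.46  0.02  1.35 -0.09] g 1.002 F [-0.6 -0.9 -0.8]
89 shift [-0.0023 -0.0591 -0.3235] rot [-2.6804e+00 -1.4000e-03  4.0000e-04]
269 shift [-0.0023 -0.0591 -0.3235] rot [4.612e-01 3.000e-04 1.100e-03]
```

```bash
python3 -m handwheel '[[[-0.002,-0.059,-0.3235,0.461,0,0.001],[-0.002,-0.059,-0.3235,0.461,0,0.001],[-0.002,-0.059,-0.3235,0.461,0,0.001],[-0.002,-0.059,-0.3235,0.461,0,0.001],[-0.002,-0.059,-0.3235,0.461,0,0.001],[-0.002,-0.059,-0.3235,0.461,0,0.001],[-0.002,-0.059,-0.3235,0.461,0,0.001],[-0.002,-0.059,-0.3235,0.461,0,0.001],[-0.002,-0.059,-0.3235,0.461,0,0.001],[-0.002,-0.059,-0.3235,0.461,0,0.001]]]' -1 40
python3 - <<'E'
from h import *
snap('w1')
go([.535,-.372,.25],89)
E
```

```text
clock: 1.15
tcp_pos: [0.534, -0.3732, 0.2495]
tool_rot: [-0.707, 0.007, 0.707, 0.007]
force: [0.2, 0.2, 0.5]
grip_width: 1.0
t 1.20 tcp [ 0.5338 -0.3735  0.2497] tooly yaw -91.1 tilt [-0.001 -0.001 -1.   ] q [ 0.66  0.4  -0.16  1.38  0.06  1.38 -1.09] g 0.997 F [-1.1 -0.3 -0.6]
89 shift [-0.0003 -0.0015 -0.0012] rot [ 3.1395e+00 -1.0000e-03 -1.5000e-03]
269 shift [-0.0003 -0.0015 -0.0012] rot [-0.0021  0.001  -0.0006]
```

View pics/w1.png

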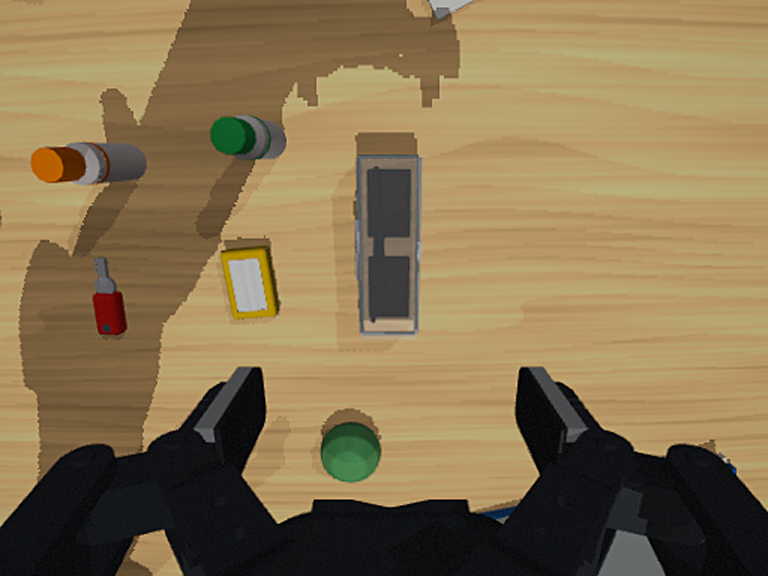

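```bash
python3 - <<'E'
from h import *
z=np.load('pics/w1.npz');save('w1c',z['im'],(225,80,295,230),4)
save('w1d',z['im'],(10,60,210,240),3.8)
E
```

```text
(no output)
```

View pics/w1c.png

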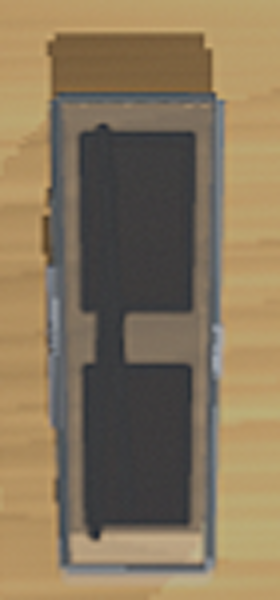

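View pics/w1d.png

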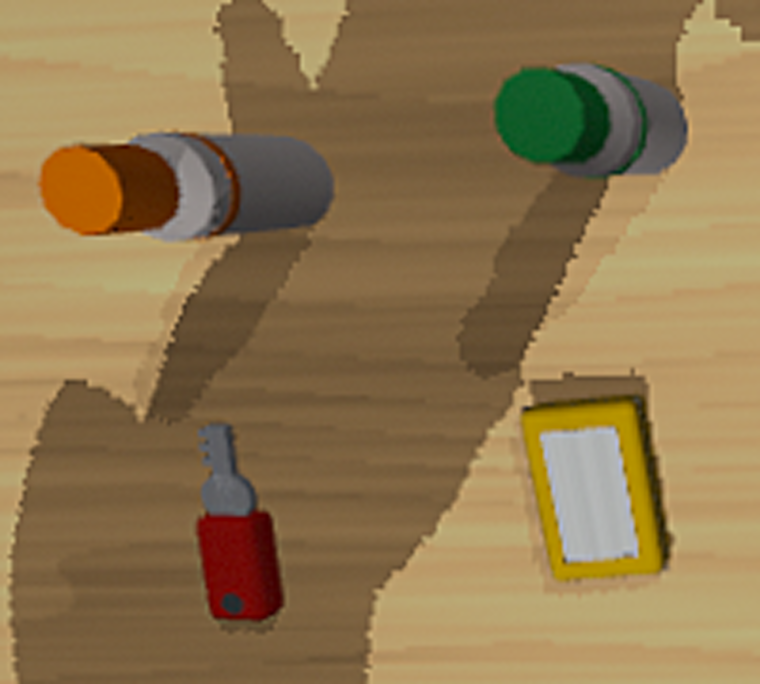

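```bash
python3 - <<'E'
from h import *
z=np.load('pics/w1.npz');W=cam('wrist',z['p'],z['q']);C=cam('top')
A=lambda u:(215+(u[0]+.5)/4-.5,120+(u[1]+.5)/4-.5)
c=lambda u:(225+(u[0]+.5)/4-.5,80+(u[1]+.5)/4-.5)
d=lambda u:(10+(u[0]+.5)/3.8-.5,60+(u[1]+.5)/3.8-.5)
def rect(n,f,pts,zz):
    P=np.array([onz(W,f(u),zz) for u in pts]);e=[np.linalg.norm(P[i]-P[(i+1)%4]) for i in range(4)]
    dd=(P[1]+P[2]-P[0]-P[3]); print(n,P.mean(0).round(4),np.round(e,4),'dir01',np.degrees(np.arctan2(dd[1],dd[0])).round(2))
cw=[(56,98),(63,567),(211,567),(217,98)];ct=[(640,183),(642,415),(720,415),(718,187)]
for h in (.03,.035,.04): rect('case',c,cw,h)
mw=[(523,408),(557,579),(663,572),(634,402)];mt=[(452,305),(460,397),(520,388),(510,298)]
rect('mint',d,mw,.018)
for a,b in zip(cw,ct): print('case tri',tri(W,c(a),C,A(b)))
for a,b in zip(mw,mt): print('mint tri',tri(W,d(a),C,A(b)))
print('cap',tri(W,d((81,190)),C,A((348,166))),onz(W,d((81,190)),.096))
print('key tip',tri(W,d((218,426)),C,A((280,306))),'fobend',tri(W,d((246,607)),C,A((276,416))))
print('keytip z8',onz(W,d((218,426)),.0085),'fob top',[onz(W,d(u),.016) for u in ((199,515),(271,512),(280,607),(212,612))])
print('depth casetop', [bydepth(W,c((x,y)),z['d']).round(4) for x,y in ((140,220),(100,550),(60,300))])
E
```

```text
case [ 0.5372 -0.3728  0.03  ] [0.1446 0.0476 0.1446 0.046 ] dir01 178.89
case [ 0.5382 -0.3728  0.035 ] [0.1425 0.0469 0.1425 0.0453] dir01 178.89
case [ 0.5393 -0.3728  0.04  ] [0.1404 0.0462 0.1404 0.0446] dir01 178.89
mint [ 0.5069 -0.2523  0.018 ] [0.061  0.0375 0.0602 0.0375] dir01 -176.4
case tri (array([ 0.61040753, -0.35063953,  0.02616224]), np.float64(0.0011665343404425358))
case tri (array([ 0.462165  , -0.34771418,  0.02385409]), np.float64(0.001740785805107397))
case tri (array([ 0.46218897, -0.39653422,  0.02681766]), np.float64(0.002879707977179147))
case tri (array([ 0.60795396, -0.39748296,  0.03547455]), np.float64(0.0025428264211997094))
mint tri (array([ 0.53412624, -0.22928315,  0.01071352]), np.float64(0.002092382357327973))
mint tri (array([ 0.4736659 , -0.23367223,  0.01305804]), np.float64(0.00038764181804513444))
mint tri (array([ 0.47836458, -0.27233316,  0.01782494]), np.float64(0.001999361705663958))
mint tri (array([ 0.53714487, -0.26741185,  0.01298793]), np.float64(0.0010071270563423661))
cap (array([ 0.61029563, -0.1553977 ,  0.09408216]), np.float64(0.0023609851164018477)) [ 0.61143029 -0.15651671  0.096     ]
key tip (array([ 0.5317798 , -0.11860976,  0.0088518 ]), np.float64(0.0018536347307398812)) fobend (array([ 0.46218451, -0.11496787,  0.00863418]), np.float64(0.0020688594218699185))
keytip z8 [ 0.5308632  -0.11876249  0.0085    ] fob top [array([ 0.50089925, -0.11004342,  0.016     ]), array([ 0.50148881, -0.1365466 ,  0.016     ]), array([ 0.46588336, -0.1324118 ,  0.016     ]), array([ 0.46428623, -0.10647731,  0.016     ])]
depth casetop [array([ 0.5758, -0.3745,  0.0383]), array([ 0.4753, -0.3601,  0.0406]), array([ 0.5536, -0.3508,  0.0408])]
```

```bash
python3 -m handwheel '[[[0.05,-0.001,-0.0027,0,0,0],[0.1,-0.001,-0.0027,0,0,0],[0.14,-0.001,-0.0027,0,0,0],[0.17,-0.001,-0.0027,0,0,0],[0.19,-0.001,-0.0027,0,0,0],[0.205,-0.001,-0.0027,0,0,0],[0.215,-0.001,-0.0027,0,0,0],[0.2235,-0.001,-0.0027,0,0,0],[0.2235,-0.001,-0.0027,0,0,0]]]' -1
python3 -m handwheel '[[[0,0,0,0,0,0],[0,0,0,0,0,0],[0,0,0,0,0,0],[0,0,0,0,0,0],[0,0,0,0,0,0],[0,0,0,0,0,0],[0,0,0,0,0,0],[0,0,0,0,0,0]]]' 1 40
```

```text
clock: 2.1
tcp_pos: [0.536, -0.3727, 0.0256]
tool_rot: [-0.706, 0.007, 0.708, 0.007]
force: [-0.3, 0.1, -0.2]
grip_width: 1.002
clock: 2.9
tcp_pos: [0.5365, -0.3731, 0.0266]
tool_rot: [-0.707, 0.007, 0.707, 0.007]
force: [-0.3, 1.4, 5.7]
grip_width: 0.579
```

```bash
python3 -m handwheel '[[[-0.02,0,0,0,0,0],[-0.06,0,0,0,0,0],[-0.11,0,0,0,0,0],[-0.16,0,0,0,0,0],[-0.2,0,0,0,0,0],[-0.2,0,0,0,0,0]]]'
python3 - <<'E'
from h import *
go([.541,.258,.24],-3)
snap('w2')
E
```

```text
clock: 3.5
tcp_pos: [0.5387, -0.3741, 0.2337]
tool_rot: [0.71, -0.009, -0.704, -0.005]
force: [0.4, -0.7, -1.4]
grip_width: 0.574
t 3.50 tcp [ 0.5387 -0.3741  0.2337] tooly yaw -91.1 tilt [ 0.008 -0.007 -1.   ] q [ 0.65  0.4  -0.16  1.4   0.07  1.34 -1.1 ] g 0.574 F [ 0.4 -0.7 -1.4]
-3 shift [-0.0105 -0.632   0.0103] rot [-1.5384 -0.0017 -0.0116]
177 shift [-0.0105 -0.632   0.0103] rot [ 1.6032 -0.0117  0.0018]
```

View pics/w2.png

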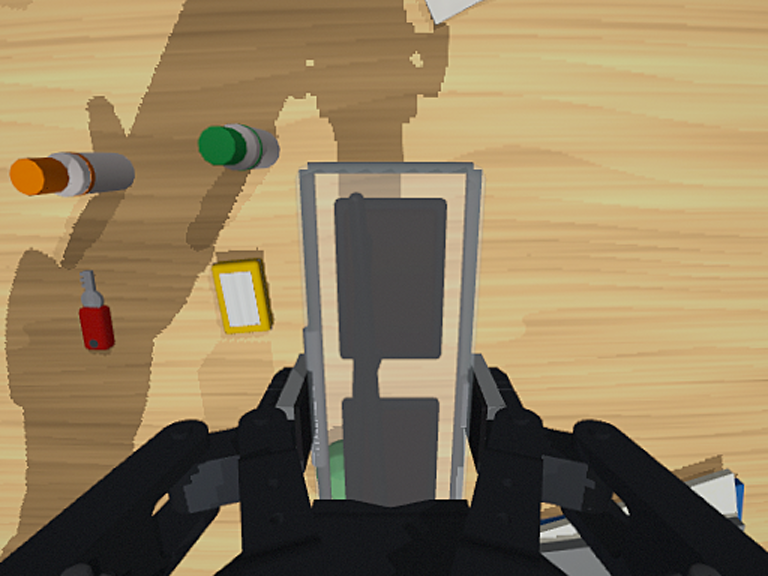

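```bash
python3 -m handwheel '[[[-0.002,-0.02,0.002,-0.05,0,-0.002],[-0.004,-0.06,0.004,-0.15,0,-0.005],[-0.01,-0.1,0.005,-0.25,0,-0.008],[-0.01,-0.145,0.006,-0.37,0,-0.01],[-0.01,-0.19,0.007,-0.49,0,-0.01],[-0.01,-0.235,0.008,-0.6,0,-0.01],[-0.01,-0.28,0.008,-0.72,0,-0.01],[-0.01,-0.325,0.008,-0.83,0,-0.01],[-0.01,-0.37,0.008,-0.94,0,-0.01],[-0.01,-0.41,0.008,-1.04,0,-0.01]]]'
python3 - <<'E'
from h import *
go([.541,.258,.22],-3)
E
```

```text
clock: 4.55
tcp_pos: [0.5366, 0.0389, 0.2365]
tool_rot: [-0.616, -0.349, 0.616, -0.345]
force: [1.3, 0.3, -1.4]
grip_width: 0.571
t 4.55 tcp [0.5366 0.0389 0.2365] tooly yaw -31.2 tilt [-0.003  0.004 -1.   ] q [ 0.32  0.19 -0.53  1.68  0.1   1.3  -0.78] g 0.571 F [ 1.3  0.3 -1.4]
-3 shift [ 0.0175 -0.1098 -0.1895] rot [-0.4928 -0.0035  0.004 ]
177 shift [ 0.0175 -0.1098 -0.1895] rot [2.6488 0.0054 0.0047]
```

```bash
python3 -m handwheel '[[[0,-0.022,-0.038,-0.1,0,0],[0,-0.044,-0.076,-0.2,0,0],[0,-0.066,-0.114,-0.3,0,0],[0,-0.088,-0.152,-0.4,0,0],[0,-0.104,-0.18,-0.47,0,0],[0,-0.11,-0.1895,-0.493,0,0.004],[0,-0.11,-0.1895,-0.493,0,0.004],[0,-0.11,-0.1895,-0.493,0,0.004]]]'
python3 - <<'E'
from h import *
go([.541,.258,.1],-3)
snap('w3')
E
```

```text
clock: 5.35
tcp_pos: [0.5409, 0.2564, 0.2365]
tool_rot: [0.514, 0.487, -0.513, 0.486]
force: [-0.2, -0.1, -1.9]
grip_width: 0.577
t 5.35 tcp [0.5409 0.2564 0.2365] tooly yaw -3.1 tilt [-0.     0.002 -1.   ] q [ 0.03  0.36 -0.7   1.52  0.23  1.34 -0.74] g 0.577 F [-0.2 -0.1 -1.9]
-3 shift [ 1.365e-01  1.000e-04 -1.300e-03] rot [-0.002  -0.0019  0.0004]
177 shift [ 1.365e-01  1.000e-04 -1.300e-03] rot [3.1396e+00 7.0000e-04 3.0000e-03]
```

View pics/w3.png

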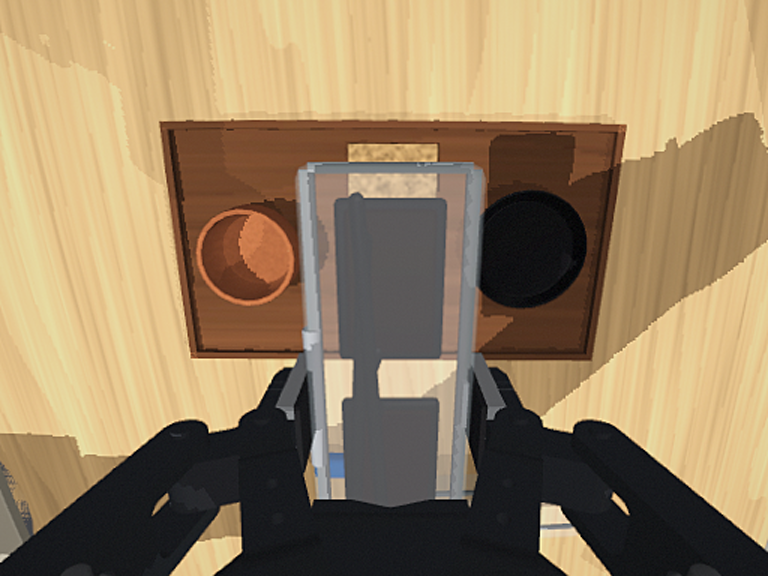

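```bash
python3 - <<'E'
from h import *
z=np.load('pics/w3.npz');W=cam('wrist',z['p'],z['q']);C=cam('top')
save('w3c',z['im'],(100,75,430,250),2.4)
f=lambda u:((u[0]+.5)/1.5-.5,(u[1]+.5)/1.5-.5)
P=np.array([onz(W,f(u),.012) for u in ((160,123),(627,124),(592,359),(193,357))]);print(P.round(4),P.mean(0))
print([np.linalg.norm(P[i]-P[(i+1)%4]).round(4) for i in range(4)])
dd=P[1]+P[2]-P[0]-P[3];print(np.degrees(np.arctan2(dd[1],dd[0])))
print('pad far',[onz(W,f(u),.01) for u in ((347,143),(438,143))])
print('pot',onz(W,f((247,257)),.048),'dish',onz(W,f((533,249)),.016))
print('pot depth rim',[bydepth(W,f(u),z['d']).round(4) for u in ((200,250),(292,250),(247,305))],'dish floor',[bydepth(W,f(u),z['d']).round(4) for u in((533,249),(550,270))],'pad',bydepth(W,f((390,152)),z['d']),'case',bydepth(W,f((390,185)),z['d']))
E
```

```text
[[0.3704 0.367  0.012 ]
 [0.7288 0.3467 0.012 ]
 [0.7169 0.1486 0.012 ]
 [0.3598 0.1701 0.012 ]] [0.54399127 0.25810647 0.012     ]
[np.float64(0.3589), np.float64(0.1984), np.float64(0.3577), np.float64(0.1971)]
-3.3426324319585325
pad far [array([0.51282867, 0.34297845, 0.01      ]), array([0.58293836, 0.33914817, 0.01      ])]
pot [0.43546315 0.26577832 0.048     ] dish [0.65768784 0.25299564 0.016     ]
pot depth rim [array([0.4009, 0.273 , 0.0477]), array([0.4698, 0.2692, 0.0484]), array([0.4302, 0.2287, 0.0492])] dish floor [array([0.6597, 0.2516, 0.0097]), array([0.6745, 0.2331, 0.0109])] pad [0.5455877  0.33444461 0.00942104] case [0.54517883 0.32427062 0.2489607 ]
```

View pics/w3c.png

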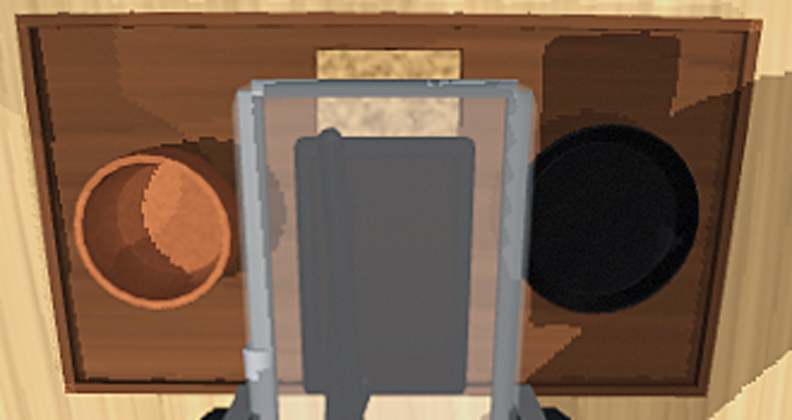

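```bash
python3 - <<'E'
from h import *
z=np.load('pics/w3.npz');W=cam('wrist',z['p'],z['q'])
f=lambda u:((u[0]+.5)/1.5-.5,(u[1]+.5)/1.5-.5)
g=lambda u:(100+(u[0]+.5)/2.4-.5,75+(u[1]+.5)/2.4-.5)
Rt=R.from_quat(z['q']).inv()
for h in (.2365,.25): 
  for u in ((238,90),(533,90),(264,85),(515,85)): 
    P=onz(W,g(u),h);print(h,u,P.round(4),'tool',Rt.apply(P-z['p']).round(4))
E
```

```text
0.2365 (238, 90) [0.5199 0.3294 0.2365] tool [ 0.0001 -0.025  -0.0718]
0.2365 (533, 90) [0.5713 0.3266 0.2365] tool [ 0.0001  0.0265 -0.0718]
0.2365 (264, 85) [0.5245 0.33   0.2365] tool [ 0.0001 -0.0204 -0.0726]
0.2365 (515, 85) [0.5682 0.3276 0.2365] tool [ 0.0001  0.0233 -0.0726]
0.25 (238, 90) [0.5227 0.3296 0.25  ] tool [-0.0134 -0.0222 -0.0722]
0.25 (533, 90) [0.5685 0.3271 0.25  ] tool [-0.0134  0.0237 -0.0721]
0.25 (264, 85) [0.5268 0.3302 0.25  ] tool [-0.0134 -0.0181 -0.0729]
0.25 (515, 85) [0.5657 0.328  0.25  ] tool [-0.0134  0.0209 -0.0729]
```

```bash
python3 -m handwheel '[[[0.04,0.0016,-0.003,0,0,0],[0.08,0.0016,-0.003,0,0,0],[0.12,0.0016,-0.003,0,0,0],[0.15,0.0016,-0.003,0,0,0],[0.17,0.0016,-0.003,0,0,0],[0.185,0.0016,-0.003,0,0,0],[0.192,0.0016,-0.003,0,0,0],[0.196,0.0016,-0.003,0,0,0],[0.198,0.0016,-0.003,0,0,0],[0.198,0.0016,-0.003,0,0,0]]]'
python3 - <<'E'
from h import *
go([.5425,.2595,.0366],-3.2)
E
```

```text
clock: 6.4
tcp_pos: [0.5434, 0.2593, 0.0394]
tool_rot: [0.515, 0.486, -0.513, 0.486]
force: [0.7, -0.7, -2.1]
grip_width: 0.578
t 6.40 tcp [0.5434 0.2593 0.0394] tooly yaw -3.2 tilt [ 0.001  0.002 -1.   ] q [-0.03  0.56 -0.62  1.7   0.38  1.   -0.84] g 0.578 F [ 0.7 -0.7 -2.1]
-3.2 shift [ 0.0028 -0.001  -0.0001] rot [ 0.0003 -0.0023 -0.0011]
176.8 shift [ 0.0028 -0.001  -0.0001] rot [-3.1413e+00  1.7000e-03 -3.7000e-03]
```

```bash
python3 -m handwheel '[[[0.001,-0.0005,0,0,0,0],[0.002,-0.0005,0,0,0,0],[0.003,-0.0005,0,0,0,0],[0.003,-0.0005,0,0,0,0]]]'
```

```text
clock: 6.8
tcp_pos: [0.5431, 0.2594, 0.0367]
tool_rot: [0.515, 0.486, -0.513, 0.486]
force: [-0.1, -0.1, 0.7]
grip_width: 0.583
```

```bash
python3 -m handwheel '[[[0.0005,0,0,0,0,0],[0.0005,0,0,0,0,0],[0,0,0,0,0,0],[0,0,0,0,0,0],[0,0,0,0,0,0]]]' -0.7
python3 -m handwheel '[[[-0.02,0,0,0,0,0],[-0.05,0,0,0,0,0],[-0.1,0,0,0,0,0],[-0.15,0,0,0,0,0],[-0.2,0,0,0,0,0],[-0.2,0,0,0,0,0]]]' 
python3 - <<'E'
from h import *
go([.506,-.2515,.24],95-91+0)
snap('w4')
im,d=get_image('top');save('top4',im,(95,115,195,275),3.7)
E
```

```text
clock: 7.3
tcp_pos: [0.5431, 0.2595, 0.0368]
tool_rot: [0.515, 0.486, -0.513, 0.486]
force: [1.0, 0.0, 0.8]
grip_width: 0.851
clock: 7.9
tcp_pos: [0.545, 0.2609, 0.2443]
tool_rot: [0.518, 0.485, -0.509, 0.487]
force: [0.2, 1.0, -0.2]
grip_width: 0.852
t 7.90 tcp [0.545  0.2609 0.2443] tooly yaw -3.2 tilt [ 0.012  0.007 -1.   ] q [ 0.03  0.36 -0.7   1.51  0.24  1.35 -0.74] g 0.852 F [ 0.2  1.  -0.2]
4 shift [ 4.000e-04 -1.060e-02  5.138e-01] rot [-0.1252 -0.0066 -0.0118]
184 shift [ 4.000e-04 -1.060e-02  5.138e-01] rot [ 3.0163 -0.0178  0.01  ]
```

View pics/w4.png

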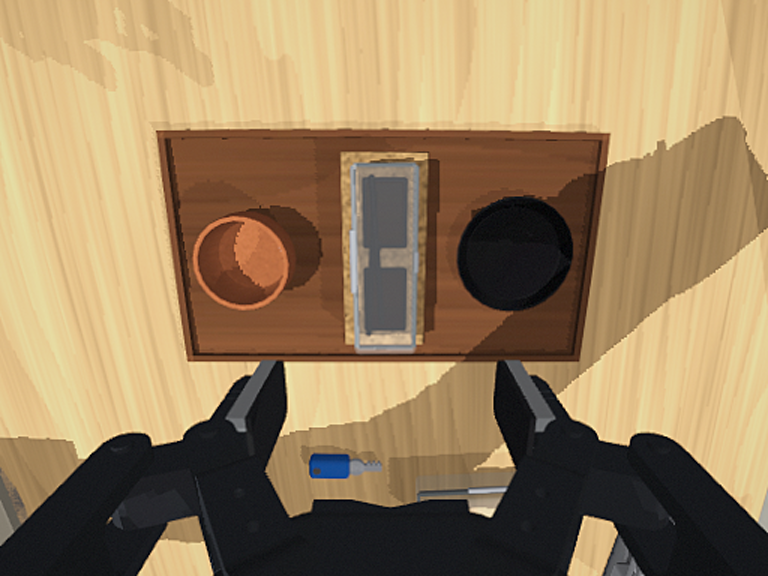

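View pics/top4.png

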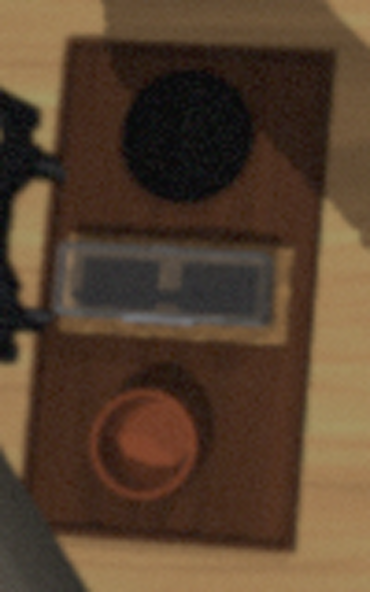

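```bash
python3 - <<'E'
from h import *
z=np.load('pics/w4.npz');save('w4c',z['im'],(215,90,300,245),3.8)
E
```

```text
(no output)
```

View pics/w4c.png

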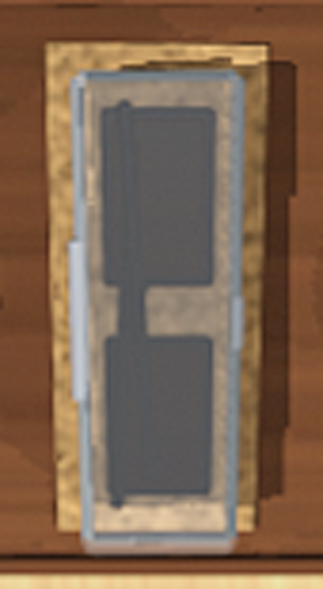

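```bash
python3 - <<'E'
from h import *
z=np.load('pics/w4.npz');W=cam('wrist',z['p'],z['q']);C=cam('top')
c=lambda u:(215+(u[0]+.5)/3.8-.5,90+(u[1]+.5)/3.8-.5)
B=lambda u:(95+(u[0]+.5)/3.7-.5,115+(u[1]+.5)/3.7-.5)
def rect(n,f,pts,zz,W):
    P=np.array([onz(W,f(u),zz) for u in pts]);e=[np.linalg.norm(P[i]-P[(i+1)%4]) for i in range(4)]
    dd=(P[1]+P[2]-P[0]-P[3]); print(n,P.mean(0).round(4),np.round(e,4),'dir01',np.degrees(np.arctan2(dd[1],dd[0])).round(2))
rect('pad',c,[(46,44),(56,531),(258,529),(268,46)],.01,W)
cw=[(72,74),(86,540),(236,540),(242,72)];ct=[(55,245),(53,312),(270,325),(273,250)]
for h in (.03,.037,.05):rect('case',c,cw,h,W)
rect('padtop',B,[(68,234),(293,247),(288,345),(58,332)],.01,C)
for h in (.03,.037,.05): rect('casetop',B,[(55,243),(273,250),(270,325),(53,312)],h,C)
for u,v in (((72,74),(53,312)),((242,72),(55,243)),((236,540),(273,250)),((86,540),(270,325))): print(tri(W,c(u),C,B(v)))
E
```

```text
pad [0.5431 0.2578 0.01  ] [0.1654 0.0718 0.1643 0.0696] dir01 -93.43
case [0.5437 0.2562 0.03  ] [0.1509 0.0505 0.1517 0.0506] dir01 -92.91
case [0.5438 0.2578 0.037 ] [0.1478 0.0495 0.1486 0.0496] dir01 -92.91
case [0.5439 0.2609 0.05  ] [0.142  0.0475 0.1428 0.0477] dir01 -92.91
padtop [0.541  0.2577 0.01  ] [0.1662 0.07   0.1688 0.0711] dir01 -93.18
casetop [0.5438 0.2611 0.03  ] [0.1578 0.0526 0.1566 0.0491] dir01 -92.57
casetop [0.5431 0.2587 0.037 ] [0.1566 0.0522 0.1554 0.0487] dir01 -92.57
casetop [0.5417 0.2542 0.05  ] [0.1545 0.0515 0.1533 0.048 ] dir01 -92.57
(array([0.52247262, 0.33329671, 0.04339411]), np.float64(0.0016562552826187244))
(array([0.57023178, 0.33107488, 0.05043276]), np.float64(0.002219233908147781))
(array([0.56540189, 0.18110692, 0.03452638]), np.float64(0.0011639219542740951))
(array([0.5143339 , 0.18268075, 0.03087653]), np.float64(0.0007769912843861562))
```

```bash
python3 - <<'E'
from h import *
go([.506,-.251,.2],-86)
E
```

```text
t 8.00 tcp [0.5432 0.2592 0.2379] tooly yaw -3.2 tilt [ 0.004  0.003 -1.   ] q [ 0.03  0.36 -0.7   1.52  0.24  1.34 -0.74] g 0.848 F [-0.2 -0.9  0.1]
-86 shift [ 0.0362 -0.009   0.5116] rot [ 1.4454e+00 -5.5000e-03 -9.0000e-04]
94 shift [ 0.0362 -0.009   0.5116] rot [-1.6962e+00  1.0000e-03 -5.7000e-03]
```

```bash
python3 -m handwheel '[[[0,0,0.045,0.12,0,0],[0,0,0.09,0.24,0,0],[0,0,0.135,0.36,0,0],[0,-0.002,0.18,0.48,0,0],[0,-0.004,0.225,0.6,0,0],[0,-0.005,0.27,0.72,0,0],[0,-0.006,0.315,0.84,0,0],[0,-0.007,0.36,0.96,0,0],[0,-0.008,0.405,1.08,0,0],[0,-0.009,0.45,1.2,0,0]]]' -0.7
python3 - <<'E'
from h import *
go([.506,-.251,.2],-86)
E
```

```text
clock: 9.0
tcp_pos: [0.508, -0.1913, 0.2347]
tool_rot: [0.699, 0.11, -0.698, 0.108]
force: [0.3, 1.0, -0.2]
grip_width: 0.848
t 9.00 tcp [ 0.508  -0.1913  0.2347] tooly yaw -72.2 tilt [ 0.002  0.004 -1.   ] q [ 0.56  0.18 -0.31  1.69  0.05  1.29 -1.03] g 0.848 F [ 0.3  1.  -0.2]
-86 shift [0.0345 0.0563 0.0202] rot [ 0.2401 -0.0024  0.0032]
94 shift [0.0345 0.0563 0.0202] rot [-2.9014 -0.0046 -0.0035]
```

```bash
python3 -m handwheel '[[[0.01,0.028,0.01,0.12,0,0],[0.02,0.056,0.02,0.24,0,0],[0.0345,0.0563,0.0202,0.24,-0.002,0.003],[0.0345,0.0563,0.0202,0.24,-0.002,0.003],[0.0345,0.0563,0.0202,0.24,-0.002,0.003]]]'
python3 - <<'E'
from h import *
snap('w5')
go([.506,-.251,.02],-86)
z=np.load('pics/w5.npz');save('w5c',z['im'],(120,60,360,240),3.2)
E
```

```text
clock: 9.5
tcp_pos: [0.5058, -0.2495, 0.1992]
tool_rot: [-0.706, -0.026, 0.707, -0.025]
force: [0.1, -0.4, -0.2]
grip_width: 0.849
t 9.55 tcp [ 0.5063 -0.2495  0.1999] tooly yaw -85.8 tilt [-0.     0.001 -1.   ] q [ 0.59  0.24 -0.25  1.68  0.06  1.23 -1.17] g 0.852 F [0.9 0.1 0.4]
-86 shift [0.1799 0.0016 0.0004] rot [0.0031 0.     0.001 ]
94 shift [0.1799 0.0016 0.0004] rot [-3.1385e+00 -1.6000e-03  0.0000e+00]
```

View pics/w5c.png

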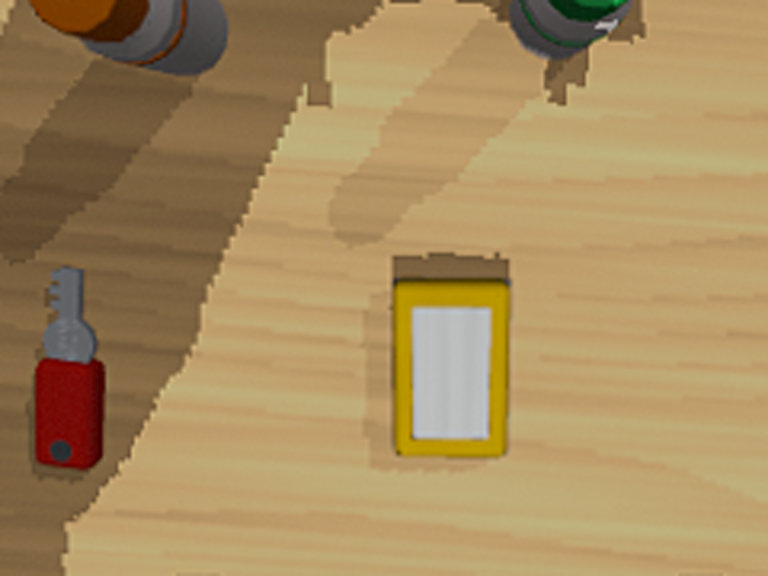

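```bash
python3 - <<'E'
from h import *
z=np.load('pics/w5.npz');W=cam('wrist',z['p'],z['q'])
c=lambda u:(120+(u[0]+.5)/3.2-.5,60+(u[1]+.5)/3.2-.5)
def rect(n,f,pts,zz,W):
    P=np.array([onz(W,f(u),zz) for u in pts]);e=[np.linalg.norm(P[i]-P[(i+1)%4]) for i in range(4)]
    dd=(P[1]+P[2]-P[0]-P[3]); print(n,P.mean(0).round(4),np.round(e,4),'dir01',np.degrees(np.arctan2(dd[1],dd[0])).round(2))
rect('mint',c,[(394,282),(398,456),(506,456),(509,282)],.017,W)
rect('fob',c,[(36,360),(36,462),(100,467),(104,358)],.015,W); print('tip',onz(W,c((66,267)),.0085))
print(bydepth(W,c((450,400)),z['d']))
# key from w1 vs w5
z1=np.load('pics/w1.npz');W1=cam('wrist',z1['p'],z1['q']);d=lambda u:(10+(u[0]+.5)/3.8-.5,60+(u[1]+.5)/3.8-.5)
for a,b in (((523,408),(394,282)),((557,579),(398,456)),((663,572),(506,456)),((634,402),(509,282))):print('mint tri',tri(W1,d(a),W,c(b)))
print('cap ',tri(W1,d((81,190)),W,c((88,0))))
E
```

```text
mint [ 0.5064 -0.2509  0.017 ] [0.061  0.0379 0.061  0.0381] dir01 -175.64
fob [ 0.4814 -0.118   0.015 ] [0.0377 0.0231 0.0403 0.0239] dir01 176.14
tip [ 0.53151329 -0.11675537  0.0085    ]
[ 0.49644748 -0.25098301  0.01775551]
mint tri (array([ 0.53487227, -0.22922047,  0.01160224]), np.float64(0.000571314373192327))
mint tri (array([ 0.47402185, -0.23418679,  0.0145665 ]), np.float64(0.0005675833132095519))
mint tri (array([ 0.47661052, -0.27224096,  0.01518541]), np.float64(0.00018566101501800035))
mint tri (array([ 0.53724426, -0.26787906,  0.0136901 ]), np.float64(0.0009100737898130962))
cap  (array([ 0.60919098, -0.16029554,  0.09958567]), np.float64(0.004551302208333249))
```

```bash
python3 -m handwheel '[[[0.04,0.0014,0,0,0,0],[0.08,0.0014,0,0,0,0],[0.115,0.0014,0,0,0,0],[0.14,0.0014,0,0,0,0],[0.158,0.0014,0,0,0,0],[0.17,0.0014,0,0,0,0],[0.177,0.0014,0,0,0,0],[0.1805,0.0014,0,0,0,0],[0.1805,0.0014,0,0,0,0]]]' -0.7
python3 -m handwheel '[[[0,0,0,0,0,0],[0,0,0,0,0,0],[0,0,0,0,0,0],[0,0,0,0,0,0],[0,0,0,0,0,0],[0,0,0,0,0,0],[0,0,0,0,0,0]]]' 1 30
```

```text
clock: 10.45
tcp_pos: [0.5067, -0.2508, 0.0199]
tool_rot: [0.707, 0.026, -0.706, 0.026]
force: [-0.7, 0.1, -0.1]
grip_width: 0.849
clock: 11.15
tcp_pos: [0.5072, -0.251, 0.0207]
tool_rot: [0.707, 0.026, -0.706, 0.026]
force: [-1.3, -0.5, 5.6]
grip_width: 0.461
```

```bash
python3 -m handwheel '[[[-0.02,0,0,0,0,0],[-0.06,0,0,0,0,0],[-0.11,0,0,0,0,0],[-0.16,0,0,0,0,0],[-0.2,0,0,0,0,0],[-0.2,0,0,0,0,0]]]'
python3 - <<'E'
from h import *
go([.5438,.258,.22],-3)
E
```

```text
clock: 11.75
tcp_pos: [0.5094, -0.252, 0.2272]
tool_rot: [0.71, 0.024, -0.703, 0.027]
force: [-0.0, -0.2, 0.4]
grip_width: 0.455
t 11.75 tcp [ 0.5094 -0.252   0.2272] tooly yaw -85.8 tilt [ 0.011 -0.004 -1.   ] q [ 0.6   0.23 -0.25  1.64  0.06  1.27 -1.16] g 0.455 F [-0.  -0.2  0.4]
-3 shift [ 0.0054 -0.5061 -0.0715] rot [-1.4454 -0.0049 -0.0117]
177 shift [ 0.0054 -0.5061 -0.0715] rot [ 1.6962 -0.0121  0.0051]
```

```bash
python3 -m handwheel '[[[0.003,-0.02,-0.005,-0.06,-0.005,-0.012],[0.005,-0.06,-0.01,-0.17,-0.005,-0.012],[0.005,-0.1,-0.015,-0.29,-0.005,-0.012],[0.005,-0.145,-0.02,-0.41,-0.005,-0.012],[0.005,-0.19,-0.03,-0.53,-0.005,-0.012],[0.005,-0.235,-0.035,-0.65,-0.005,-0.012],[0.005,-0.28,-0.04,-0.77,-0.005,-0.012],[0.005,-0.325,-0.045,-0.89,-0.005,-0.012],[0.005,-0.37,-0.05,-1.01,-0.005,-0.012],[0.005,-0.41,-0.057,-1.13,-0.005,-0.012]]]'
python3 - <<'E'
from h import *
go([.5438,.258,.22],-3)
E
```

```text
clock: 12.75
tcp_pos: [0.5347, 0.1644, 0.2196]
tool_rot: [-0.581, -0.404, 0.581, -0.402]
force: [0.2, -1.1, 0.1]
grip_width: 0.465
t 12.75 tcp [0.5347 0.1644 0.2196] tooly yaw -20.6 tilt [-0.002  0.002 -1.   ] q [ 0.17  0.27 -0.64  1.65  0.16  1.28 -0.86] g 0.465 F [ 0.2 -1.1  0.1]
-3 shift [-0.0002 -0.0244 -0.0908] rot [-0.3065 -0.002   0.0023]
177 shift [-0.0002 -0.0244 -0.0908] rot [2.8351 0.0032 0.0029]
```

```bash
python3 -m handwheel '[[[0,-0.01,-0.035,-0.11,0,0],[0,-0.019,-0.07,-0.22,0,0],[0,-0.0244,-0.0908,-0.3065,-0.002,0.002],[0,-0.0244,-0.0908,-0.3065,-0.002,0.002],[0,-0.0244,-0.0908,-0.3065,-0.002,0.002]]]'
python3 - <<'E'
from h import *
snap('w6')
go([.5438,.258,.0720],-3)
E
```

```text
clock: 13.25
tcp_pos: [0.5427, 0.2586, 0.2185]
tool_rot: [-0.512, -0.488, 0.513, -0.487]
force: [-0.4, -1.0, 0.3]
grip_width: 0.463
t 13.30 tcp [0.5432 0.2576 0.2188] tooly yaw -3.0 tilt [-0.002 -0.001 -1.   ] q [ 0.04  0.38 -0.71  1.54  0.25  1.32 -0.75] g 0.459 F [ 0.6  0.5 -0.6]
-3 shift [ 0.1468  0.0008 -0.0006] rot [-0.0003  0.0008  0.0019]
177 shift [ 0.1468  0.0008 -0.0006] rot [ 3.1413e+00  3.0000e-03 -1.2000e-03]
```

View pics/w6.png

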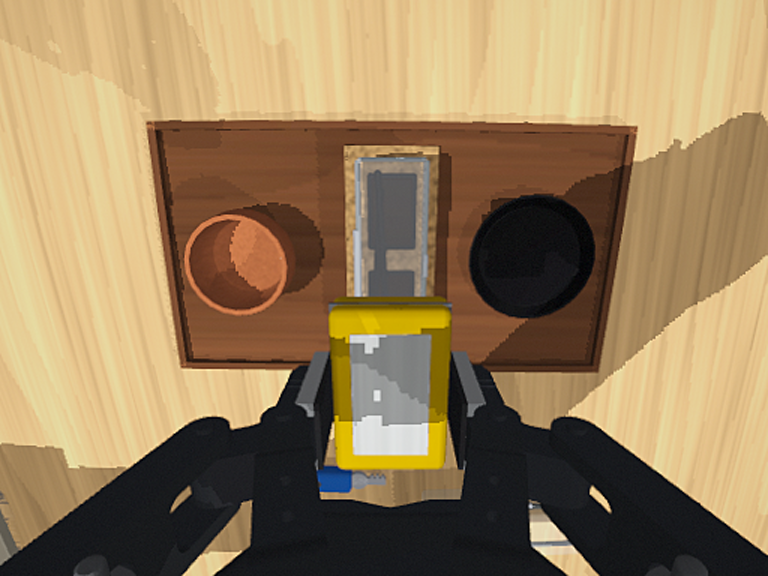

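```bash
python3 - <<'E'
from h import *
z=np.load('pics/w6.npz');W=cam('wrist',z['p'],z['q'])
f=lambda u:((u[0]+.5)/1.5-.5,(u[1]+.5)/1.5-.5)
P=np.array([onz(W,f(u),.216) for u in ((332,302),(451,304),(446,468),(338,470))]);print(P.round(4));print('tool',R.from_quat(z['q']).inv().apply(P.mean(0)-z['p']))
E
```

```text
[[0.5269 0.2911 0.216 ]
 [0.5638 0.2885 0.216 ]
 [0.5616 0.2267 0.216 ]
 [0.5231 0.2277 0.216 ]]
tool [2.46539861e-03 1.12915945e-03 4.37618583e-05]
```

Tin is centred in the jaws. Lower it to the lid.

```bash
python3 -m handwheel '[[[0.04,0.0003,-0.0004,0,0,0],[0.075,0.0003,-0.0004,0,0,0],[0.1,0.0003,-0.0004,0,0,0],[0.12,0.0003,-0.0004,0,0,0],[0.133,0.0003,-0.0004,0,0,0],[0.14,0.0003,-0.0004,0,0,0],[0.144,0.0003,-0.0004,0,0,0],[0.1455,0.0003,-0.0004,0,0,0],[0.1455,0.0003,-0.0004,0,0,0]]]'
python3 - <<'E'
from h import *
go([.5438,.258,.0707],-3)
E
```

```text
clock: 14.2
tcp_pos: [0.5436, 0.258, 0.0739]
tool_rot: [-0.513, -0.487, 0.513, -0.486]
force: [-0.5, -0.2, -0.4]
grip_width: 0.46
t 14.20 tcp [0.5436 0.258  0.0739] tooly yaw -3.0 tilt [-0.001 -0.    -1.   ] q [-0.    0.53 -0.66  1.68  0.36  1.06 -0.83] g 0.46 F [-0.5 -0.2 -0.4]
-3 shift [ 0.0032  0.0002 -0.    ] rot [-0.0005  0.0004  0.0011]
177 shift [ 0.0032  0.0002 -0.    ] rot [ 3.1411e+00  1.7000e-03 -7.0000e-04]
```

```bash
python3 -m handwheel '[[[0.0012,0,0,0,0,0],[0.0024,0,0,0,0,0],[0.0034,0,0,0,0,0],[0.0034,0,0,0,0,0]]]'
```

```text
clock: 14.6
tcp_pos: [0.5438, 0.258, 0.0708]
tool_rot: [-0.513, -0.487, 0.513, -0.487]
force: [-1.1, -0.8, 2.3]
grip_width: 0.463
```

```bash
python3 -m handwheel '[[[0,0,0,0,0,0],[0,0,0,0,0,0],[0,0,0,0,0,0],[0,0,0,0,0,0]]]' -0.3
python3 -m handwheel '[[[-0.01,0,0,0,0,0],[-0.03,0,0,0,0,0],[-0.07,0,0,0,0,0],[-0.12,0,0,0,0,0],[-0.165,0,0,0,0,0],[-0.165,0,0,0,0,0],[-0.165,0,0,0,0,0]]]'
python3 - <<'E'
from h import *
snap('w7')
go([.4815,-.118,.2],86-180)
z=np.load('pics/w7.npz');save('w7c',z['im'],(100,70,430,260),2.4)
E
```

```text
clock: 15.0
tcp_pos: [0.5437, 0.258, 0.0707]
tool_rot: [-0.513, -0.487, 0.513, -0.487]
force: [-0.5, -0.5, -0.4]
grip_width: 0.65
clock: 15.7
tcp_pos: [0.5442, 0.2584, 0.2373]
tool_rot: [0.514, 0.486, -0.512, 0.487]
force: [-0.7, -0.4, -0.3]
grip_width: 0.652
t 15.75 tcp [0.5437 0.2579 0.2357] tooly yaw -3.0 tilt [-0.001 -0.001 -1.   ] q [ 0.04  0.37 -0.71  1.51  0.25  1.35 -0.75] g 0.651 F [-0.5 -0.1 -0.6]
-94 shift [ 0.036  -0.0423  0.3786] rot [ 1.5877e+00  9.0000e-04 -1.0000e-04]
86 shift [ 0.036  -0.0423  0.3786] rot [-1.5539e+00  1.0000e-04  9.0000e-04]
```

View pics/w7c.png

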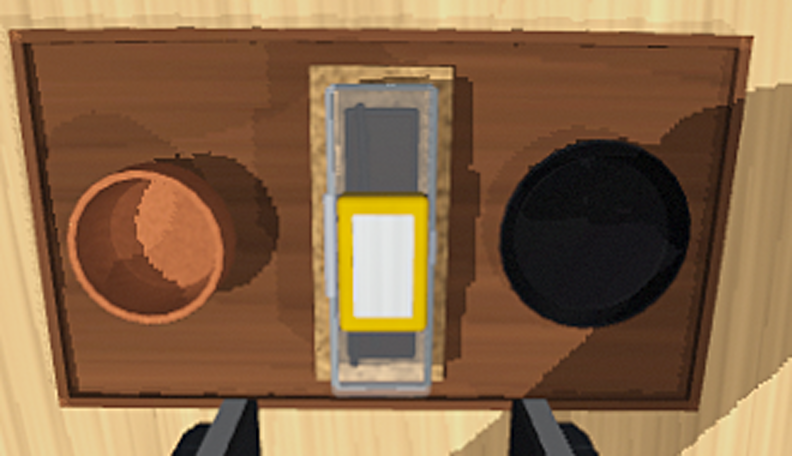

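```bash
python3 - <<'E'
from h import *
z=np.load('pics/w7.npz');W=cam('wrist',z['p'],z['q']);C=cam('top')
c=lambda u:(100+(u[0]+.5)/2.4-.5,70+(u[1]+.5)/2.4-.5)
B=lambda u:(95+(u[0]+.5)/3.7-.5,115+(u[1]+.5)/3.7-.5)
P=np.array([onz(W,c(u),.067) for u in ((340,197),(428,196),(425,331),(340,332))]);print(P.round(4),P.mean(0))
P=np.array([onz(W,c(u),.037) for u in ((327,86),(438,86),(430,387),(333,387))]);print('case',P.mean(0))
print('pot',onz(W,c((146,247)),.048),'dish',onz(W,c((595,233)),.016))
print(tri(W,c((146,247)),C,B((145,443))),tri(W,c((595,233)),C,B((189,135))))
P=np.array([onz(W,c(u),.010) for u in ((309,66),(453,67),(441,380),(316,380))]);print('pad',P.mean(0))
E
```

```text
[[0.5276 0.287  0.067 ]
 [0.5651 0.2854 0.067 ]
 [0.5616 0.2243 0.067 ]
 [0.5232 0.2259 0.067 ]] [0.54440347 0.25565974 0.067     ]
case [0.5439114 0.2576778 0.037    ]
pot [0.43423936 0.26578728 0.048     ] dish [0.65254244 0.25386185 0.016     ]
(array([0.4320064 , 0.26484009, 0.04278095]), np.float64(0.0007416002765521178)) (array([0.65390458, 0.25224474, 0.00921505]), np.float64(0.0013065220031505957))
pad [0.54270071 0.25812322 0.01      ]
```

```bash
python3 -m handwheel '[[[0,-0.004,0.035,0.14,0,0],[0,-0.008,0.07,0.28,0,0],[0,-0.012,0.105,0.42,0,0],[0,-0.016,0.14,0.56,0,0],[0,-0.02,0.175,0.7,0,0],[0,-0.024,0.21,0.84,0,0],[0,-0.028,0.245,0.98,0,0],[0,-0.032,0.28,1.12,0,0],[0,-0.036,0.315,1.26,0,0],[0,-0.04,0.35,1.4,0,0]]]' -0.3
python3 - <<'E'
from h import *
go([.4815,-.119,.17],-92.5)
E
```

```text
clock: 16.75
tcp_pos: [0.484, -0.0909, 0.2346]
tool_rot: [-0.705, -0.04, 0.707, -0.04]
force: [-0.1, -0.1, 0.6]
grip_width: 0.647
t 16.75 tcp [ 0.484  -0.0909  0.2346] tooly yaw -83.6 tilt [-0.003 -0.    -1.   ] q [ 0.46  0.07 -0.38  1.8   0.03  1.27 -1.39] g 0.647 F [-0.1 -0.1  0.6]
-92.5 shift [0.0646 0.0277 0.0054] rot [ 0.1556  0.0031 -0.    ]
87.5 shift [0.0646 0.0277 0.0054] rot [-2.986   0.      0.0046]
```

```bash
python3 -m handwheel '[[[0.03,0.014,0.003,0.08,0,0],[0.06,0.0277,0.0054,0.155,0.003,0],[0.0646,0.0277,0.0054,0.1556,0.003,0],[0.0646,0.0277,0.0054,0.1556,0.003,0],[0.0646,0.0277,0.0054,0.1556,0.003,0]]]'
python3 - <<'E'
from h import *
snap('w8')
go([.4815,-.119,.019],-92.5)
z=np.load('pics/w8.npz');save('w8c',z['im'],(180,60,340,250),3.1)
E
```

```text
clock: 17.25
tcp_pos: [0.4822, -0.118, 0.1709]
tool_rot: [0.707, -0.014, -0.707, -0.014]
force: [0.1, 1.2, 0.3]
grip_width: 0.653
t 17.30 tcp [ 0.4824 -0.118   0.1712] tooly yaw -92.3 tilt [ 0.002 -0.    -1.   ] q [ 0.48  0.13 -0.35  1.88  0.05  1.14 -1.5 ] g 0.648 F [0.3 0.3 0.2]
-92.5 shift [0.1522 0.001  0.0011] rot [ 0.0029 -0.0015 -0.    ]
87.5 shift [0.1522 0.001  0.0011] rot [-3.1387e+00  0.0000e+00 -2.4000e-03]
```

View pics/w8c.png

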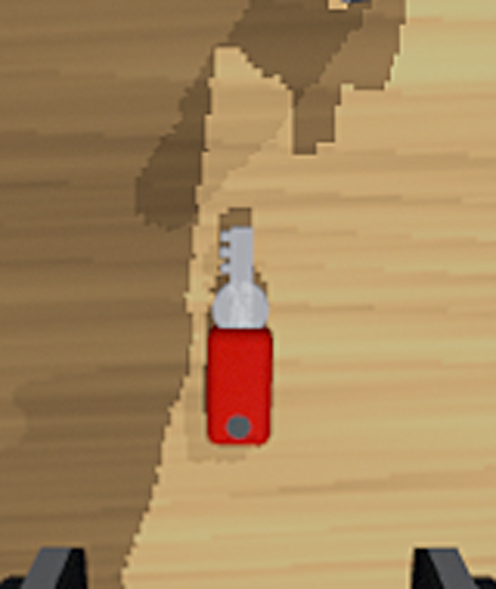

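```bash
python3 - <<'E'
from h import *
z=np.load('pics/w8.npz');W=cam('wrist',z['p'],z['q'])
c=lambda u:(180+(u[0]+.5)/3.1-.5,60+(u[1]+.5)/3.1-.5)
P=np.array([onz(W,c(u),.015) for u in ((210,330),(208,442),(270,444),(272,329))]);print(P.round(4),P.mean(0),np.degrees(np.arctan2(*(P[0]+P[3]-P[1]-P[2])[[1,0]])))
print('tip',onz(W,c((240,228)),.008))
z5=np.load('pics/w5.npz');W5=cam('wrist',z5['p'],z5['q']);d=lambda u:(120+(u[0]+.5)/3.2-.5,60+(u[1]+.5)/3.2-.5)
for a,b in (((210,330),(36,360)),((208,442),(36,462)),((270,444),(100,467)),((272,329),(104,358))):print(tri(W,c(a),W5,d(b)))
go([*P.mean(0)[:2],.019],-92.5)
E
```

```text
[[ 0.4997 -0.1069  0.015 ]
 [ 0.462  -0.1042  0.015 ]
 [ 0.4605 -0.1247  0.015 ]
 [ 0.4992 -0.1267  0.015 ]] [ 0.48036066 -0.11562568  0.015     ] -3.46934342189946
tip [ 0.53068742 -0.11776473  0.008     ]
(array([ 0.49948923, -0.10684907,  0.01396226]), np.float64(9.985103030090866e-06))
(array([ 0.46132757, -0.10409244,  0.01289626]), np.float64(2.923017246647441e-05))
(array([ 0.45793359, -0.1247571 ,  0.00603889]), np.float64(0.0010619746754159923))
(array([ 0.49783236, -0.12673656,  0.00290031]), np.float64(0.0022917310500107373))
t 17.30 tcp [ 0.4824 -0.118   0.1712] tooly yaw -92.3 tilt [ 0.002 -0.    -1.   ] q [ 0.48  0.13 -0.35  1.88  0.05  1.14 -1.5 ] g 0.648 F [0.3 0.3 0.2]
-92.5 shift [ 0.1522 -0.0023  0.0023] rot [ 0.0029 -0.0015 -0.    ]
87.5 shift [ 0.1522 -0.0023  0.0023] rot [-3.1387e+00  0.0000e+00 -2.4000e-03]
```

```bash
python3 -m handwheel '[[[0.04,-0.002,0.0018,0.003,0,0],[0.08,-0.002,0.0018,0.003,0,0],[0.11,-0.002,0.0018,0.003,0,0],[0.13,-0.002,0.0018,0.003,0,0],[0.142,-0.002,0.0018,0.003,0,0],[0.149,-0.002,0.0018,0.003,0,0],[0.1522,-0.002,0.0018,0.003,-0.001,0],[0.1522,-0.002,0.0018,0.003,-0.001,0]]]' -0.3
python3 -m handwheel '[[[0,0,0,0,0,0],[0,0,0,0,0,0],[0,0,0,0,0,0],[0,0,0,0,0,0],[0,0,0,0,0,0],[0,0,0,0,0,0],[0,0,0,0,0,0]]]' 1 25
```

```text
clock: 18.1
tcp_pos: [0.4815, -0.116, 0.0197]
tool_rot: [0.707, -0.015, -0.706, -0.015]
force: [-0.3, 0.3, 0.6]
grip_width: 0.651
clock: 18.8
tcp_pos: [0.4821, -0.1162, 0.0205]
tool_rot: [0.708, -0.016, -0.706, -0.015]
force: [-1.9, 0.5, 6.4]
grip_width: 0.248
```

```bash
python3 -m handwheel '[[[-0.02,0,0,0,0,0],[-0.06,0,0,0,0,0],[-0.11,0,0,0,0,0],[-0.16,0,0,0,0,0],[-0.18,0,0,0,0,0],[-0.18,0,0,0,0,0]]]'
python3 - <<'E'
from h import *
go([.652,.2375,.2],-3)
snap('w9')
E
```

```text
clock: 19.4
tcp_pos: [0.4833, -0.1163, 0.2042]
tool_rot: [0.71, -0.016, -0.704, -0.015]
force: [-0.1, -0.5, -0.4]
grip_width: 0.248
t 19.40 tcp [ 0.4833 -0.1163  0.2042] tooly yaw -92.5 tilt [ 0.009 -0.003 -1.   ] q [ 0.48  0.1  -0.36  1.84  0.04  1.2  -1.5 ] g 0.248 F [-0.1 -0.5 -0.4]
-3 shift [ 0.0048 -0.3609 -0.1531] rot [-1.5621 -0.0054 -0.0088]
177 shift [ 0.0048 -0.3609 -0.1531] rot [ 1.5795 -0.0089  0.0054]
```

View pics/w9.png

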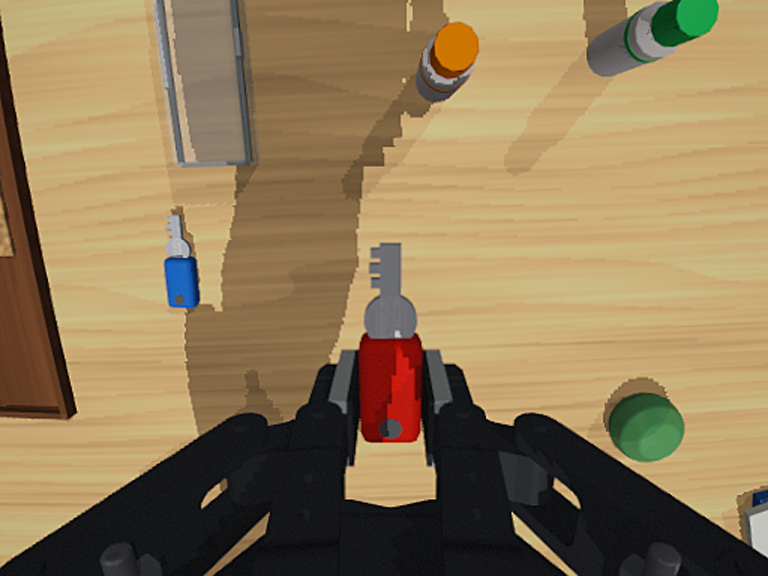

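```bash
python3 - <<'E'
from h import *
z=np.load('pics/w9.npz');W=cam('wrist',z['p'],z['q']);f=lambda u:((u[0]+.5)/1.5-.5,(u[1]+.5)/1.5-.5)
for u,h in (((391,243),.193),((391,441),.198),((391,335),.198)): print(R.from_quat(z['q']).inv().apply(onz(W,f(u),h)-z['p']).round(4))
E
python3 -m handwheel '[[[0.002,-0.03,-0.015,-0.14,-0.005,-0.009],[0.002,-0.065,-0.03,-0.28,-0.005,-0.009],[0.003,-0.1,-0.045,-0.42,-0.005,-0.009],[0.003,-0.135,-0.06,-0.56,-0.005,-0.009],[0.003,-0.17,-0.075,-0.7,-0.005,-0.009],[0.004,-0.205,-0.09,-0.84,-0.005,-0.009],[0.004,-0.24,-0.105,-0.98,-0.005,-0.009],[0.004,-0.275,-0.12,-1.12,-0.005,-0.009],[0.004,-0.31,-0.13,-1.26,-0.005,-0.009],[0.004,-0.34,-0.145,-1.4,-0.005,-0.009]]]'
python3 - <<'E'
from h import *
go([.652,.2375,.18],-3)
E
```

```text
[ 0.0117  0.0009 -0.0495]
[0.006  0.0009 0.0208]
[ 0.0064  0.0009 -0.02  ]
clock: 20.45
tcp_pos: [0.6411, 0.2193, 0.1959]
tool_rot: [-0.548, -0.448, 0.55, -0.444]
force: [1.2, 0.0, -0.7]
grip_width: 0.245
t 20.45 tcp [0.6411 0.2193 0.1959] tooly yaw -11.9 tilt [-0.006  0.002 -1.   ] q [ 0.05  0.56 -0.65  1.34  0.33  1.35 -0.81] g 0.245 F [ 1.2  0.  -0.7]
-3 shift [ 0.0158  0.007  -0.0201] rot [-0.1549 -0.001   0.0064]
177 shift [ 0.0158  0.007  -0.0201] rot [2.9867e+00 9.6000e-03 1.5000e-03]
```

```bash
python3 -m handwheel '[[[0.008,0.004,-0.01,-0.08,0,0.003],[0.0158,0.007,-0.0205,-0.155,-0.001,0.006],[0.0158,0.007,-0.0205,-0.155,-0.001,0.006],[0.0158,0.007,-0.0205,-0.155,-0.001,0.006],[0.0158,0.007,-0.0205,-0.155,-0.001,0.006]]]'
python3 - <<'E'
from h import *
snap('w10')
go([.6523,.2381,.033],-3)
E
```

```text
clock: 20.95
tcp_pos: [0.652, 0.237, 0.1799]
tool_rot: [-0.513, -0.486, 0.514, -0.486]
force: [-0.5, -0.5, 0.4]
grip_width: 0.249
t 21.00 tcp [0.6521 0.237  0.1803] tooly yaw -3.1 tilt [-0. -0. -1.] q [ 0.03  0.61 -0.67  1.31  0.38  1.34 -0.69] g 0.253 F [-0.2 -1.   0.3]
-3 shift [ 1.473e-01  1.000e-04 -1.100e-03] rot [-0.0021  0.0003  0.0001]
177 shift [ 1.473e-01  1.000e-04 -1.100e-03] rot [ 3.1395e+00  1.0000e-04 -5.0000e-04]
```

View pics/w10.png

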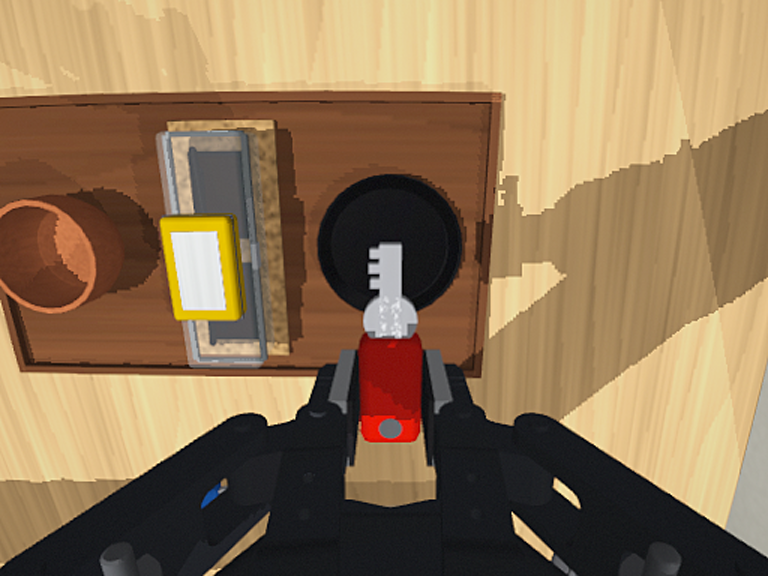

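```bash
python3 - <<'E'
from h import *
z=np.load('pics/w10.npz');W=cam('wrist',z['p'],z['q']);f=lambda u:((u[0]+.5)/1.5-.5,(u[1]+.5)/1.5-.5)
print(onz(W,f((390,245)),.016), onz(W,f((317,245)),.016),onz(W,f((463,245)),.016),onz(W,f((390,174)),.016))
E
python3 -m handwheel '[[[0.04,0,-0.0011,-0.002,0,0],[0.08,0,-0.0011,-0.002,0,0],[0.11,0,-0.0011,-0.002,0,0],[0.13,0,-0.0011,-0.002,0,0],[0.14,0,-0.0011,-0.002,0,0],[0.145,0,-0.0011,-0.002,0,0],[0.1465,0,-0.0011,-0.002,0,0],[0.1465,0,-0.0011,-0.002,0,0]]]'
python3 - <<'E'
from h import *
go([.6523,.2381,.0305],-3)
E
```

```text
[0.653365   0.25393496 0.016     ] [0.60406511 0.25668648 0.016     ] [0.70265905 0.25126815 0.016     ] [0.65593004 0.30045041 0.016     ]
clock: 21.8
tcp_pos: [0.6528, 0.2383, 0.0349]
tool_rot: [0.513, 0.486, -0.513, 0.487]
force: [0.2, -0.6, 0.1]
grip_width: 0.252
t 21.80 tcp [0.6528 0.2383 0.0349] tooly yaw -3.0 tilt [ 0.001  0.    -1.   ] q [ 0.    0.75 -0.62  1.43  0.46  1.11 -0.75] g 0.252 F [ 0.2 -0.6  0.1]
-3 shift [ 0.0044 -0.0005  0.0002] rot [-0.0005 -0.0003 -0.0014]
177 shift [ 0.0044 -0.0005  0.0002] rot [ 3.1411e+00 -2.2000e-03  5.0000e-04]
```

```bash
python3 -m handwheel '[[[0.0015,0,0,0,0,0],[0.003,0,0,0,0,0],[0.0042,0,0,0,0,0],[0.0046,0,0,0,0,0],[0.0046,0,0,0,0,0]]]'
```

```text
clock: 22.3
tcp_pos: [0.6529, 0.2383, 0.0306]
tool_rot: [0.513, 0.486, -0.513, 0.487]
force: [-1.9, 0.2, 2.6]
grip_width: 0.251
```

Contact. Release with a small opening, then rise.

```bash
python3 -m handwheel '[[[0,0,0,0,0,0],[0,0,0,0,0,0],[0,0,0,0,0,0],[0,0,0,0,0,0]]]' 0.15
python3 -m handwheel '[[[-0.01,0,0,0,0,0],[-0.03,0,0,0,0,0],[-0.07,0,0,0,0,0],[-0.12,0,0,0,0,0],[-0.17,0,0,0,0,0],[-0.21,0,0,0,0,0],[-0.21,0,0,0,0,0],[-0.21,0,0,0,0,0]]]'
python3 - <<'E'
from h import *
snap('w11')
go([.61,-.156,.24],-60)
z=np.load('pics/w11.npz');save('w11c',z['im'],(100,70,430,260),2.4)
E
```

```text
clock: 22.7
tcp_pos: [0.6528, 0.2383, 0.0305]
tool_rot: [0.513, 0.486, -0.513, 0.487]
force: [-0.4, -0.6, 0.4]
grip_width: 0.426
clock: 23.5
tcp_pos: [0.6527, 0.2386, 0.2421]
tool_rot: [0.514, 0.486, -0.512, 0.487]
force: [-0.1, -0.9, -0.2]
grip_width: 0.427
t 23.55 tcp [0.6523 0.2382 0.2405] tooly yaw -3.0 tilt [ 0.001 -0.    -1.   ] q [ 0.02  0.58 -0.68  1.23  0.36  1.45 -0.68] g 0.426 F [-0.1 -1.1 -0.4]
-60 shift [ 0.0004 -0.0215  0.3959] rot [ 9.945e-01 -7.000e-04 -1.400e-03]
120 shift [ 0.0004 -0.0215  0.3959] rot [-2.1471e+00  1.6000e-03 -8.0000e-04]
```

View pics/w11c.png

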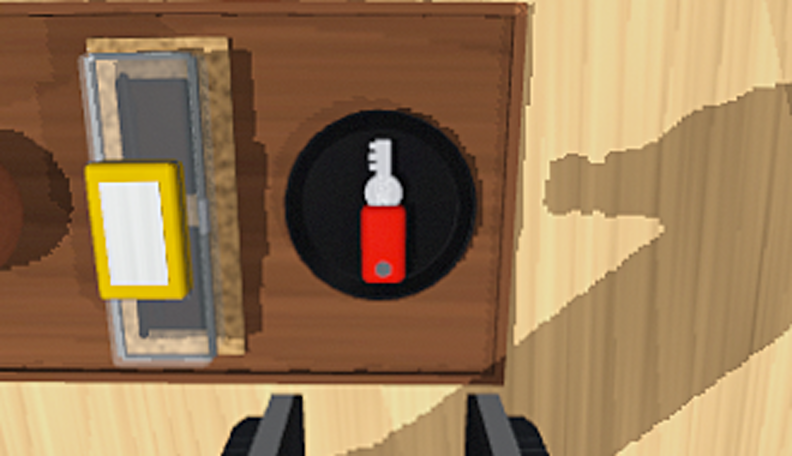

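```bash
python3 - <<'E'
from h import *
z=np.load('pics/w11.npz');W=cam('wrist',z['p'],z['q']);c=lambda u:(100+(u[0]+.5)/2.4-.5,70+(u[1]+.5)/2.4-.5)
t=onz(W,c((381,139)),.0185);e=onz(W,c((383,282)),.022);print('key',t,e,(t+e)/2,'dish',onz(W,c((381,204)),.016))
z9=np.load('pics/w9.npz');W9=cam('wrist',z9['p'],z9['q']);f=lambda u:((u[0]+.5)/1.5-.5,(u[1]+.5)/1.5-.5)
print('cap',onz(W9,f((456,49)),.096))
C=cam('top');A=lambda u:(215+(u[0]+.5)/4-.5,120+(u[1]+.5)/4-.5)
print(tri(W9,f((456,49)),C,A((348,166))))
go([.61,-.156,.24],-45)
E
```

```text
key [0.65500989 0.28644079 0.0185    ] [0.65210979 0.21425151 0.022     ] [0.65355984 0.25034615 0.02025   ] dish [0.65322803 0.25381602 0.016     ]
cap [ 0.60833379 -0.15493342  0.096     ]
(array([ 0.61046191, -0.15632378,  0.08651433]), np.float64(0.0001331697821253413))
t 23.55 tcp [0.6523 0.2382 0.2405] tooly yaw -3.0 tilt [ 0.001 -0.    -1.   ] q [ 0.02  0.58 -0.68  1.23  0.36  1.45 -0.68] g 0.426 F [-0.1 -1.1 -0.4]
-45 shift [ 0.0004 -0.0215  0.3959] rot [ 7.327e-01 -5.000e-04 -1.400e-03]
135 shift [ 0.0004 -0.0215  0.3959] rot [-2.4089e+00  1.8000e-03 -7.0000e-04]
```

```bash
python3 -m handwheel '[[[0,-0.002,0.04,0.08,0,0],[0,-0.004,0.08,0.16,0,0],[0,-0.006,0.12,0.24,0,0],[0,-0.01,0.165,0.33,0,0],[0,-0.012,0.21,0.42,0,0],[0,-0.014,0.255,0.51,0,0],[0,-0.016,0.3,0.6,0,0],[0,-0.02,0.345,0.69,0,0],[0,-0.0215,0.385,0.73,0,0],[0,-0.0215,0.396,0.733,0,0]]]' -0.5
python3 - <<'E'
from h import *
go([.61,-.156,.22],-45)
snap('w12')
E
```

```text
clock: 24.55
tcp_pos: [0.608, -0.1625, 0.2385]
tool_rot: [-0.654, -0.267, 0.655, -0.268]
force: [-0.1, -0.4, 0.6]
grip_width: 0.747
t 24.55 tcp [ 0.608  -0.1625  0.2385] tooly yaw -45.5 tilt [-0.002 -0.002 -1.   ] q [ 0.54  0.39 -0.47  1.44  0.18  1.36 -0.73] g 0.747 F [-0.1 -0.4  0.6]
-45 shift [ 0.0185 -0.0033 -0.006 ] rot [-0.0088  0.0028  0.    ]
135 shift [ 0.0185 -0.0033 -0.006 ] rot [ 3.1328e+00  1.0000e-04 -4.4000e-03]
```

View pics/w12.png

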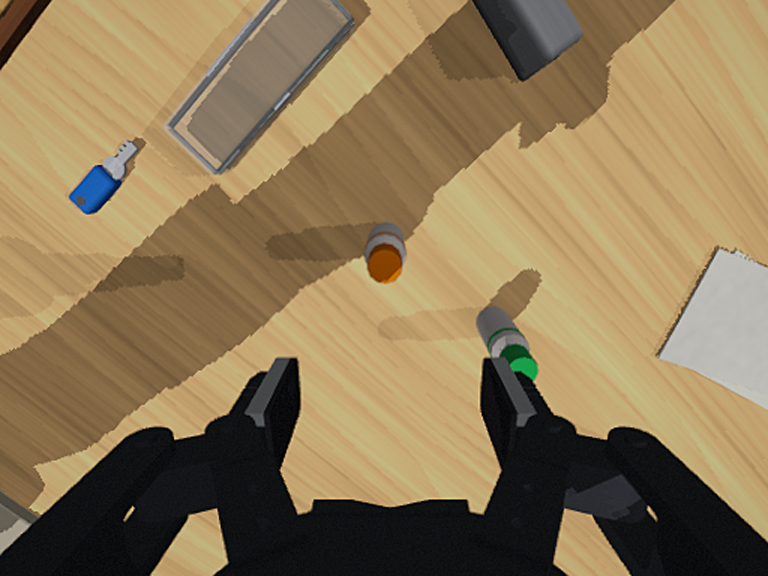

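```bash
python3 - <<'E'
from h import *
z=np.load('pics/w12.npz');W=cam('wrist',z['p'],z['q']);f=lambda u:((u[0]+.5)/1.5-.5,(u[1]+.5)/1.5-.5)
P=onz(W,f((385,265)),.096);print(P,'base',onz(W,f((385,236)),.032))
z1=np.load('pics/w1.npz');W1=cam('wrist',z1['p'],z1['q']);d=lambda u:(10+(u[0]+.5)/3.8-.5,60+(u[1]+.5)/3.8-.5)
print(tri(W1,d((81,190)),W,f((385,265))))
go([.610,-.1557,.058],-45)
E
```

```text
[ 0.61252056 -0.15474783  0.096     ] base [ 0.61694374 -0.1494591   0.032     ]
(array([ 0.6114129 , -0.15503786,  0.09361385]), np.float64(0.0013196989175703541))
t 24.60 tcp [ 0.6083 -0.1619  0.2386] tooly yaw -45.4 tilt [-0.002 -0.001 -1.   ] q [ 0.54  0.39 -0.47  1.44  0.18  1.36 -0.73] g 0.751 F [-0.1 -1.2 -0.3]
-45 shift [ 0.1806 -0.0032 -0.0059] rot [-0.0073  0.0023  0.0002]
135 shift [ 0.1806 -0.0032 -0.0059] rot [ 3.1343e+00  3.0000e-04 -3.6000e-03]
```

```bash
python3 -m handwheel '[[[0.02,-0.003,-0.0065,-0.007,0.002,0],[0.055,-0.003,-0.0065,-0.007,0.002,0],[0.09,-0.003,-0.0065,-0.007,0.002,0],[0.12,-0.003,-0.0065,-0.007,0.002,0],[0.145,-0.003,-0.0065,-0.007,0.002,0],[0.165,-0.003,-0.0065,-0.007,0.002,0],[0.177,-0.003,-0.0065,-0.007,0.002,0],[0.1806,-0.003,-0.0065,-0.007,0.002,0],[0.1806,-0.003,-0.0065,-0.007,0.002,0]]]' -0.5
python3 -m handwheel '[[[0,0,0,0,0,0],[0,0,0,0,0,0],[0,0,0,0,0,0],[0,0,0,0,0,0],[0,0,0,0,0,0],[0,0,0,0,0,0],[0,0,0,0,0,0]]]' 1 25
```

```text
clock: 25.5
tcp_pos: [0.6105, -0.1547, 0.0578]
tool_rot: [-0.653, -0.271, 0.653, -0.271]
force: [0.4, 0.4, 0.5]
grip_width: 0.752
clock: 26.2
tcp_pos: [0.6111, -0.1547, 0.0589]
tool_rot: [0.653, 0.271, -0.653, 0.271]
force: [-1.1, 1.3, 5.7]
grip_width: 0.342
```

```bash
python3 -m handwheel '[[[-0.02,0,0,0,0,0],[-0.06,0,0,0,0,0],[-0.11,0,0,0,0,0],[-0.15,0,0,0,0,0],[-0.18,0,0,0,0,0],[-0.18,0,0,0,0,0]]]'
python3 - <<'E'
from h import *
go([.4335,.2645,.22],-45)
snap('w13')
E
```

```text
clock: 26.8
tcp_pos: [0.6129, -0.1549, 0.2442]
tool_rot: [0.656, 0.269, -0.651, 0.272]
force: [0.4, 1.1, -0.7]
grip_width: 0.339
t 26.80 tcp [ 0.6129 -0.1549  0.2442] tooly yaw -45.0 tilt [ 0.008 -0.002 -1.   ] q [ 0.54  0.38 -0.48  1.43  0.18  1.36 -0.73] g 0.339 F [ 0.4  1.1 -0.7]
-45 shift [ 0.022  -0.4236 -0.1698] rot [ 0.0004 -0.0045 -0.0071]
135 shift [ 0.022  -0.4236 -0.1698] rot [-3.1412  0.0112 -0.007 ]
```

View pics/w13.png

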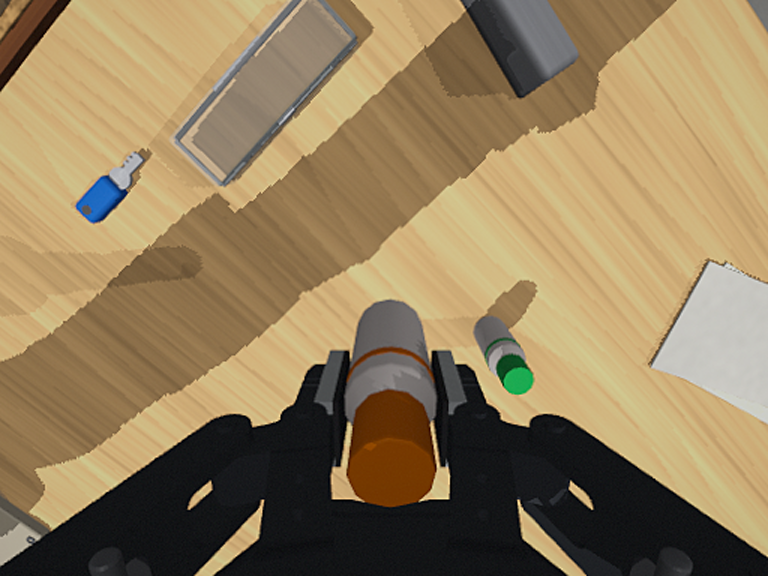

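```bash
python3 - <<'E'
from h import *
z=np.load('pics/w13.npz');W=cam('wrist',z['p'],z['q']);f=lambda u:((u[0]+.5)/1.5-.5,(u[1]+.5)/1.5-.5)
print(R.from_quat(z['q']).inv().apply(onz(W,f((391,465)),.2813)-z['p']))
E
python3 -m handwheel '[[[0.004,-0.03,-0.012,0,-0.004,-0.007],[0.004,-0.07,-0.028,0,-0.004,-0.007],[0.004,-0.115,-0.046,0,-0.004,-0.007],[0.004,-0.16,-0.064,0,-0.004,-0.007],[0.004,-0.205,-0.082,0,-0.004,-0.007],[0.004,-0.25,-0.1,0,-0.004,-0.007],[0.004,-0.295,-0.118,0,-0.004,-0.007],[0.004,-0.34,-0.136,0,-0.004,-0.007],[0.004,-0.38,-0.152,0,-0.004,-0.007],[0.004,-0.41,-0.164,0,-0.004,-0.007]]]'
python3 - <<'E'
from h import *
go([.4335,.2645,.19],-45)
E
```

```text
[-0.0370563   0.0010157  -0.00347255]
clock: 27.85
tcp_pos: [0.4357, 0.2531, 0.235]
tool_rot: [-0.652, -0.272, 0.654, -0.271]
force: [0.3, 0.1, -1.4]
grip_width: 0.338
t 27.85 tcp [0.4357 0.2531 0.235 ] tooly yaw -44.9 tilt [-0.004  0.001 -1.   ] q [ 0.12  0.14 -0.79  1.76  0.1   1.29 -1.48] g 0.338 F [ 0.3  0.1 -1.4]
-45 shift [ 0.045  -0.0095 -0.0067] rot [0.0026 0.0027 0.0036]
135 shift [ 0.045  -0.0095 -0.0067] rot [-3.139  -0.0057  0.0042]
```

```bash
python3 -m handwheel '[[[0.02,-0.009,-0.0053,0.002,0.003,0.003],[0.045,-0.0095,-0.0053,0.002,0.003,0.003],[0.045,-0.0095,-0.0053,0.002,0.003,0.003],[0.045,-0.0095,-0.0053,0.002,0.003,0.003]]]'
python3 - <<'E'
from h import *
snap('w14')
go([.4335+.001,.2645+.001,.072],-45)
im,d=get_image('side');save('side14',im,s=1.5)
E
```

```text
clock: 28.25
tcp_pos: [0.4323, 0.263, 0.1896]
tool_rot: [-0.653, -0.271, 0.654, -0.27]
force: [1.1, 0.6, -0.3]
grip_width: 0.337
t 28.30 tcp [0.4328 0.2632 0.1904] tooly yaw -45.0 tilt [-0.     0.001 -1.   ] q [ 0.09  0.19 -0.79  1.81  0.14  1.2  -1.53] g 0.334 F [ 0.5 -0.2  0.2]
-45 shift [ 0.1184 -0.0003 -0.0028] rot [-0.0001 -0.0002  0.0008]
135 shift [ 0.1184 -0.0003 -0.0028] rot [3.1415e+00 1.3000e-03 4.0000e-04]
```

View pics/w14.png

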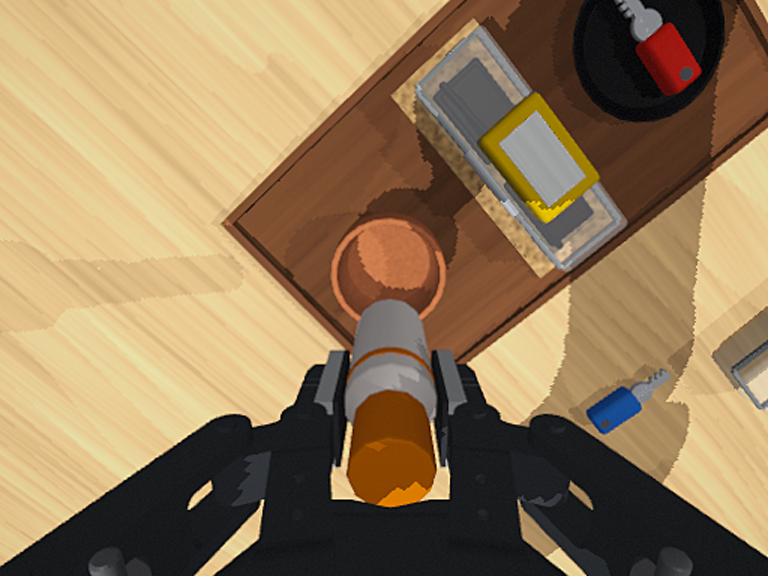

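View pics/side14.png

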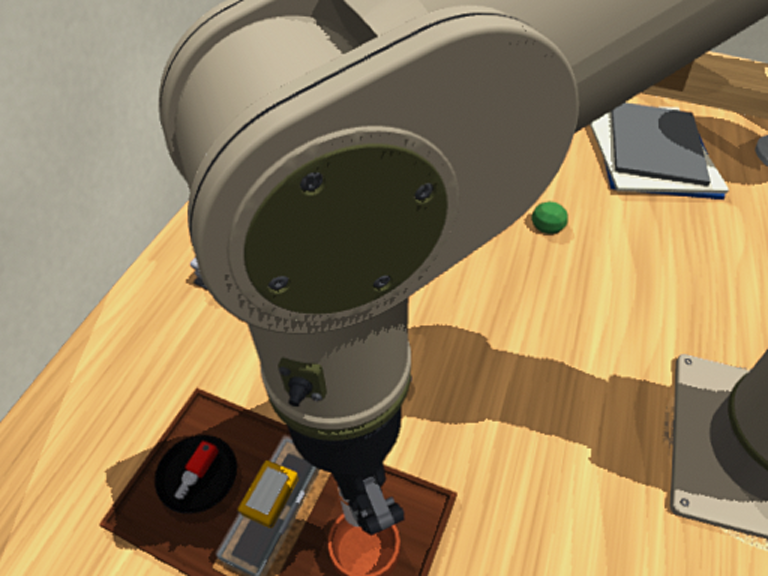

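```bash
python3 - <<'E'
from h import *
z=np.load('pics/w14.npz');W=cam('wrist',z['p'],z['q']);f=lambda u:((u[0]+.5)/1.5-.5,(u[1]+.5)/1.5-.5)
Ri=R.from_quat(z['q']).inv()
P=onz(W,f((389,272)),.048);print('pot',P,Ri.apply(P-z['p']))
print('base far edge',Ri.apply(onz(W,f((391,300)),.1315)-z['p']),'cap',Ri.apply(onz(W,f((391,467)),.2275)-z['p']))
print('rim far',Ri.apply(onz(W,f((388,216)),.048)-z['p']))
E
```

```text
pot [0.43541697 0.26623187 0.048     ] [ 0.14161487  0.00015905 -0.00470665]
base far edge [ 0.05810052  0.00123342 -0.01408075] cap [-0.03788515  0.00101505 -0.00355969]
rim far [ 0.14156786 -0.00041251 -0.04014177]
```

```bash
python3 -m handwheel '[[[0.015,-0.0005,-0.0026,0,0,0],[0.04,-0.0005,-0.0026,0,0,0],[0.07,-0.0005,-0.0026,0,0,0],[0.09,-0.0005,-0.0026,0,0,0],[0.103,-0.0005,-0.0026,0,0,0],[0.111,-0.0005,-0.0026,0,0,0],[0.115,-0.0005,-0.0026,0,0,0],[0.117,-0.0005,-0.0026,0,0,0],[0.117,-0.0005,-0.0026,0,0,0]]]'
python3 - <<'E'
from h import *
go([.4345,.2655,.0709],-45)
E
```

```text
clock: 29.25
tcp_pos: [0.435, 0.2659, 0.0743]
tool_rot: [0.654, 0.271, -0.653, 0.27]
force: [-0.1, -0.2, -0.1]
grip_width: 0.341
t 29.25 tcp [0.435  0.2659 0.0743] tooly yaw -45.0 tilt [ 0.001  0.001 -1.   ] q [ 0.02  0.35 -0.75  1.92  0.29  0.98 -1.64] g 0.341 F [-0.1 -0.2 -0.1]
-45 shift [ 0.0034 -0.0001  0.0006] rot [-0.0003 -0.002   0.    ]
135 shift [ 0.0034 -0.0001  0.0006] rot [3.1412e+00 0.0000e+00 3.1000e-03]
```

```bash
python3 -m handwheel '[[[0.0012,0,0.0003,0,-0.001,0],[0.0024,0,0.0005,0,-0.002,0],[0.0034,0,0.0005,0,-0.002,0],[0.0036,0,0.0005,0,-0.002,0],[0.0036,0,0.0005,0,-0.002,0]]]'
```

```text
clock: 29.75
tcp_pos: [0.4348, 0.2656, 0.0709]
tool_rot: [0.653, 0.27, -0.653, 0.27]
force: [-0.3, 0.1, 1.6]
grip_width: 0.338
```

```bash
python3 -m handwheel '[[[0.0002,0,0,0,0,0],[0,0,0,0,0,0],[0,0,0,0,0,0],[0,0,0,0,0,0],[0,0,0,0,0,0]]]' -0.1
python3 -m handwheel '[[[-0.01,0,0,0,0,0],[-0.03,0,0,0,0,0],[-0.06,0,0,0,0,0],[-0.1,0,0,0,0,0],[-0.14,0,0,0,0,0],[-0.18,0,0,0,0,0],[-0.2,0,0,0,0,0],[-0.2,0,0,0,0,0]]]'
python3 - <<'E'
from h import *
snap('w15')
go([.45,0,.3],-45)
E
```

```text
clock: 30.25
tcp_pos: [0.4348, 0.2656, 0.0709]
tool_rot: [0.653, 0.27, -0.653, 0.27]
force: [-0.2, -0.1, 0.3]
grip_width: 0.549
clock: 31.05
tcp_pos: [0.4356, 0.2666, 0.2747]
tool_rot: [0.655, 0.271, -0.651, 0.271]
force: [-0.3, 0.9, -0.4]
grip_width: 0.55
t 31.10 tcp [0.435  0.266  0.2725] tooly yaw -45.0 tilt [ 0.003  0.001 -1.   ] q [ 0.11  0.13 -0.8   1.69  0.1   1.36 -1.49] g 0.551 F [ 0.  -0.2 -0.1]
-45 shift [-0.0277  0.1988  0.1774] rot [-0.0002 -0.0028 -0.0014]
135 shift [-0.0277  0.1988  0.1774] rot [ 3.1414e+00 -2.2000e-03  4.4000e-03]
```

View pics/w15.png

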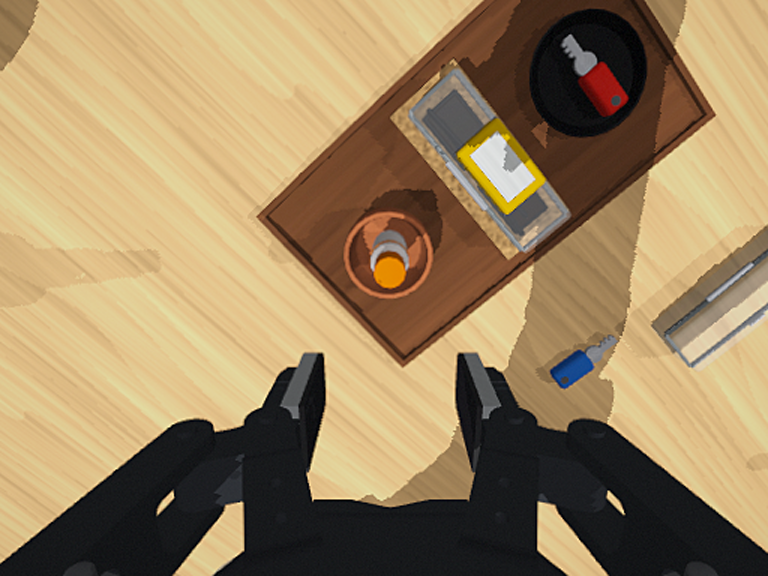

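```bash
python3 -m handwheel '[[[-0.01,0.03,0.027,0,0,0],[-0.02,0.06,0.054,0,0,0],[-0.027,0.095,0.085,0,0,0],[-0.027,0.13,0.116,0,0,0],[-0.027,0.165,0.147,0,0,0],[-0.027,0.2,0.177,0,0,0],[-0.027,0.23,0.2,0,0,0],[-0.027,0.26,0.23,0,0,0],[-0.027,0.26,0.23,0,0,0]]]'
python3 - <<'E'
from h import *
im,d=get_image('top');save('top16',im,s=1.5);save('top16b',im,(95,115,195,275),3.7);np.savez('pics/top16.npz',im=im,d=d)
im,d=get_image('side');save('side16',im,(50,180,330,384),2.8)
E
```

```text
clock: 32.0
tcp_pos: [0.4549, -0.0863, 0.2976]
tool_rot: [0.655, 0.268, -0.654, 0.268]
force: [-0.3, 0.2, -0.1]
grip_width: 0.549
```

View pics/top16.png

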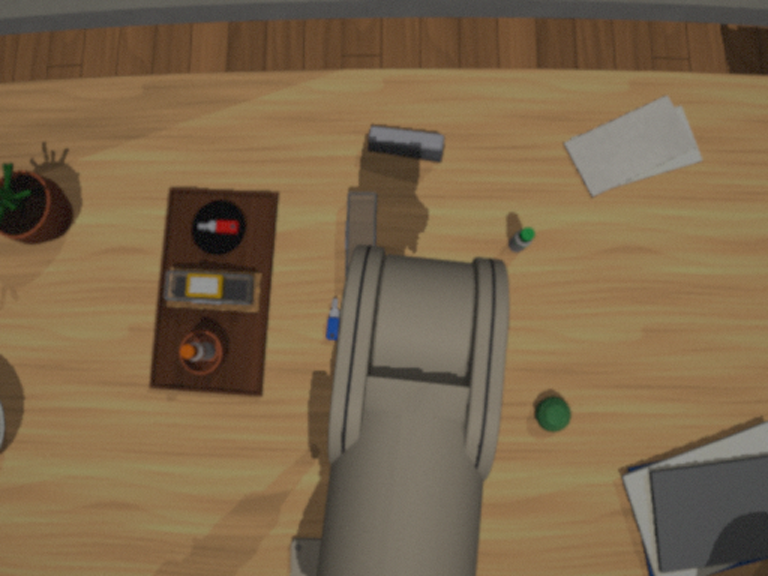

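View pics/top16b.png

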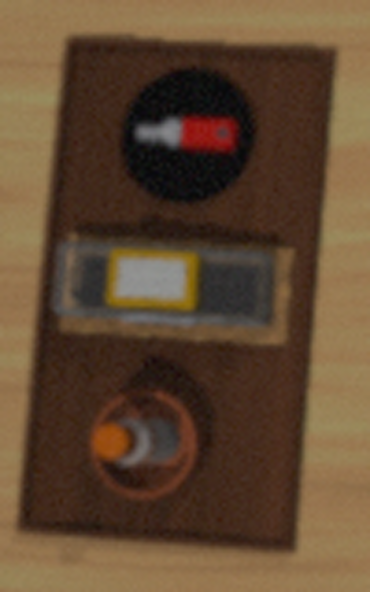

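View pics/side16.png

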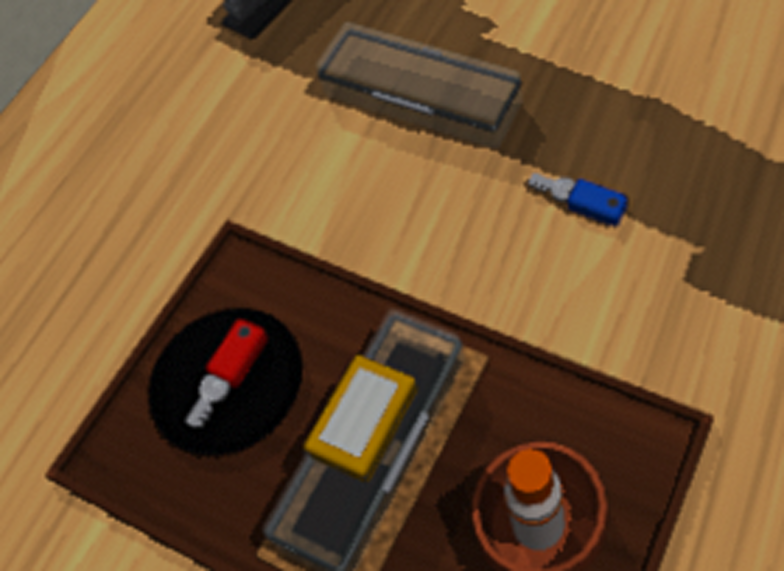

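```bash
python3 - <<'E'
from h import *
C=cam('top');B=lambda u:(95+(u[0]+.5)/3.7-.5,115+(u[1]+.5)/3.7-.5)
print('tin',np.mean([onz(C,B(u),.068) for u in ((108,250),(199,251),(195,311),(105,305))],0))
print('cap',onz(C,B((110,441)),.108),'pot',onz(C,B((145,443)),.048))
print('key',(onz(C,B((136,132)),.0185)+onz(C,B((238,134)),.022))/2,'dish',onz(C,B((189,135)),.016))
z=np.load('pics/w15.npz');W=cam('wrist',z['p'],z['q']);f=lambda u:((u[0]+.5)/1.5-.5,(u[1]+.5)/1.5-.5)
print('cap w',onz(W,f((390,272)),.108),'pot',onz(W,f((389,255)),.048))
print('tin w',np.mean([onz(W,f(u),.068) for u in ((457,155),(494,118),(545,179),(508,214))],0),'case w',np.mean([onz(W,f(u),.037) for u in ((408,107),(455,64),(570,212),(523,252))],0))
E
```

```text
tin [0.54196891 0.25506473 0.068     ]
cap [0.43341979 0.26497684 0.108     ] pot [0.43175014 0.2632006  0.048     ]
key [0.65237446 0.2501905  0.02025   ] dish [0.65179301 0.24985146 0.016     ]
cap w [0.435678  0.2650183 0.108    ] pot [0.43440999 0.26471722 0.048     ]
tin w [0.54354498 0.25589692 0.068     ] case w [0.54566517 0.2585882  0.037     ]
```

All within about 3 mm of the middle, upright and unsupported by the robot. Handing in.

```bash
python3 -c "
from cell import finish_job
print(finish_job())"
```

```text
the job is handed in; nothing more can be done
None
```

The tray is ready and the job is handed in, at about 32 s on the robot's clock. I placed the sunglasses case on the cork pad, then the mint tin on its lid, the red key in the black dish and the orange-capped spray in the small pot.

My last pictures were from the wrist, top and side cameras, with the gripper well clear:

| Item | Distance from the middle of its place |
|---|---|
| Sunglasses case | 1–3 mm, about 0.5° off the pad's long side |
| Mint tin | about 2–3 mm |
| Red key | 1 mm by the top camera, 3.5 mm by the wrist camera |
| Lens spray | about 1–2 mm, standing upright |

- **Disagreements:** The top and wrist cameras differed by 1–4 mm, close to their roughly 2 mm calibration. The key reading above shows the largest gap. The case's outline also gave unsure heights (24–50 mm), so I took its height from the text and from touch when setting it down.
- **Left alone:** The blue key, the empty case and the green-capped bottle look unmoved. The arm partly hid the empty case and the blue key from the top camera in the last picture, but the side view shows both in place. I judged this by eye.
- **Forces:** The force readings I took stayed under about 7 N.

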